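# Set the brake adjusters through their slots and cap them

## Task

Lift the adjusting key off its hook and, working its blade through the slot of each brake adjuster standing on the counter, advance the star wheel tooth by tooth until the needle stands in the green sector. Hang the key back on its hook, and lay each adjuster's dust cap of the same colour flat over its slot so that the slot is fully covered. Do not knock over the bottle or the jar; a cap whose adjuster is missing may stay where it is.

Things in the scene. Friction and masses are not known exactly. Their poses are not given: they have to be found in the camera images.
- unit_a: blue brake adjuster, may be absent: heavy (3 kg) box 122 x 122 x 45 mm, blue walls, aluminium top plate 5 mm thick with a slot (slot_a) and a dial; origin at the centre of its underside, wheel axis = its z. Dial: the black needle turns with the wheel; at wheel value 0 it points along +x (away from the slot), the green sector spans 1.70 to 2.10, the red one 2.4 to 3.1
- wheel_a (a joint): star wheel of the blue unit, 0 to 3.1 rad, growing clockwise from above. 12 teeth (pitch 0.524), each 7 mm thick, from radius 31 to 45 mm, lying 13 to 25 mm below the plate top. At value q the tooth gap middles lie at angles q + k*0.524 about the axis from the slot centre toward the slot's +y. Pushing a tooth toward +y advances it (about 1 N); it stays where left
- slot_a (a point): centre of the access slot of the blue unit, at its top face; blue bars mark the slot's ends. Site y runs along the slot, x points to the wheel axis 38 mm away, z up. Slot 13 mm (x) by 38 mm (y); the inner floor lies 39 mm below the plate top. A lip 7 mm high stands along the plate's edge at x = -20 mm. Absent with its unit
- unit_b: yellow brake adjuster, may be absent: heavy (3 kg) box 122 x 122 x 45 mm, yellow walls, aluminium top plate 5 mm thick with a slot (slot_b) and a dial; origin at the centre of its underside, wheel axis = its z. Dial: the black needle turns with the wheel; at wheel value 0 it points along +x (away from the slot), the green sector spans 1.70 to 2.10, the red one 2.4 to 3.1
- wheel_b (a joint): star wheel of the yellow unit, 0 to 3.1 rad, growing clockwise from above. 12 teeth (pitch 0.524), each 7 mm thick, from radius 31 to 45 mm, lying 13 to 25 mm below the plate top. At value q the tooth gap middles lie at angles q + k*0.524 about the axis from the slot centre toward the slot's +y. Pushing a tooth toward +y advances it (about 1 N); it stays where left
- slot_b (a point): centre of the access slot of the yellow unit, at its top face; yellow bars mark the slot's ends. Site y runs along the slot, x points to the wheel axis 38 mm away, z up. Slot 13 mm (x) by 38 mm (y); the inner floor lies 39 mm below the plate top. A lip 7 mm high stands along the plate's edge at x = -20 mm. Absent with its unit
- unit_c: red brake adjuster, may be absent: heavy (3 kg) box 122 x 122 x 45 mm, red walls, aluminium top plate 5 mm thick with a slot (slot_c) and a dial; origin at the centre of its underside, wheel axis = its z. Dial: the black needle turns with the wheel; at wheel value 0 it points along +x (away from the slot), the green sector spans 1.70 to 2.10, the red one 2.4 to 3.1
- wheel_c (a joint): star wheel of the red unit, 0 to 3.1 rad, growing clockwise from above. 12 teeth (pitch 0.524), each 7 mm thick, from radius 31 to 45 mm, lying 13 to 25 mm below the plate top. At value q the tooth gap middles lie at angles q + k*0.524 about the axis from the slot centre toward the slot's +y. Pushing a tooth toward +y advances it (about 1 N); it stays where left
- slot_c (a point): centre of the access slot of the red unit, at its top face; red bars mark the slot's ends. Site y runs along the slot, x points to the wheel axis 38 mm away, z up. Slot 13 mm (x) by 38 mm (y); the inner floor lies 39 mm below the plate top. A lip 7 mm high stands along the plate's edge at x = -20 mm. Absent with its unit
- cap_a: loose blue dust cap: flat base 30 (x) x 58 (y) x 5 mm with a grip block 14 (x) x 26 (y) mm on top, up to 25 mm high; origin at the centre of its underside, z up. Belongs flat over the slot of the blue unit, its long side along the slot
- cap_b: loose yellow dust cap: flat base 30 (x) x 58 (y) x 5 mm with a grip block 14 (x) x 26 (y) mm on top, up to 25 mm high; origin at the centre of its underside, z up. Belongs flat over the slot of the yellow unit, its long side along the slot
- cap_c: loose red dust cap: flat base 30 (x) x 58 (y) x 5 mm with a grip block 14 (x) x 26 (y) mm on top, up to 25 mm high; origin at the centre of its underside, z up. Belongs flat over the slot of the red unit, its long side along the slot
- key: adjusting key, 0.12 kg, 149 mm tall, hanging upright: origin at the lower end of its round blade, z up along it. Blade 6 mm diameter up to 45 mm, 8 mm shank up to 85 mm, square collar 38 x 38 mm from 85 to 91 mm, orange square handle 20 x 20 mm (sides along the key's x and y) from 91 to 149 mm
- hook_mid (a point): where the key's collar underside hangs: between the two prongs of the hook fork, at their upper edge, 110 mm above the counter. The prongs run along x, open to -x (point axes), 18 mm clear between them, their tips turned up 11 mm at x = -31 mm; a post to the same height at x = +52 mm. The stand is fixed, base 120 x 90 x 8 mm
- bottle: bystander: white bottle with red cap, 37 mm diameter, 75 mm tall, origin under it
- jar: bystander: glass jar with black lid, 49 mm diameter, 46 mm tall, origin under it
There are look-alikes about, which are no part of the job. There is more than one size of the key; the job needs the larger. What is meant by the cap_b is not pink, and is the larger of those in its own colour.

How it is judged (in metres and radians):
On the way, in this order (a step that is already met when the one before it is completed fails the run):
1. the key is lifted clear of its hook (z of key in the frame of hook_mid above -0.055 m), for 0.2 s.
2. every star wheel stands in the green sector (value of joint wheel_a between 1.7 and 2.1 rad and value of joint wheel_b between 1.7 and 2.1 rad and value of joint wheel_c between 1.7 and 2.1 rad), for 0.2 s.
At the end, for the whole second after the job is handed in: Every present wheel reads 1.70 to 2.10 rad; each present unit's own cap lies flat on its plate within 8.5 mm across and 10 mm along the slot centre and 0.25 rad of its direction; the key hangs upright by its collar on the hook prongs (within 22 mm of hook_mid); all at rest (all of step 2 and x of cap_a in the frame of slot_a between -0.0085 and 0.0085 m and y of cap_a in the frame of slot_a between -0.01 and 0.01 m and z of cap_a in the frame of slot_a between -0.003 and 0.004 m and angle between the y axis of cap_a and the y axis of slot_a, either way round below 0.25 rad and angle between the z axis of cap_a and the z axis of slot_a, either way round below 0.1 rad and linear speed of each of cap_a, cap_b, cap_c, key below 0.02 m/s and x of cap_b in the frame of slot_b between -0.0085 and 0.0085 m and y of cap_b in the frame of slot_b between -0.01 and 0.01 m and z of cap_b in the frame of slot_b between -0.003 and 0.004 m and angle between the y axis of cap_b and the y axis of slot_b, either way round below 0.25 rad and angle between the z axis of cap_b and the z axis of slot_b, either way round below 0.1 rad and x of cap_c in the frame of slot_c between -0.0085 and 0.0085 m and y of cap_c in the frame of slot_c between -0.01 and 0.01 m and z of cap_c in the frame of slot_c between -0.003 and 0.004 m and angle between the y axis of cap_c and the y axis of slot_c, either way round below 0.25 rad and angle between the z axis of cap_c and the z axis of slot_c, either way round below 0.1 rad and horizontal distance between key and hook_mid below 0.022 m and z of key in the frame of hook_mid between -0.09 and -0.08 m and angle between key's own z axis and vertical below 0.12 rad); the robot touches nothing.
It fails at once if the bottle or the jar is knocked over (angle between any of bottle, jar's own z axis and vertical above 0.6 rad).
Of unit_a, unit_b, unit_c only 2 to 3 are there at a start; the rules pass over those that are not, and their reading is None.
At some moment in a run one of cap_a, cap_b, cap_c may be knocked a few centimetres aside while the robot is not near it.
It also fails if it takes over 210 s, if anything falls off the work surface, if the arm or the gripper's body presses on something with over 40 N, if the wrist force passes 120 N, or if a joint passes its speed limit or range.

## Robot

A 7-joint arm with a two-finger parallel gripper is mounted at the origin on a cart in front of the work surface, level with it; the furniture and walls round the work are solid. World frame = base frame: x ahead of the robot, y to its left, z up, the work surface at z = 0. Lengths are in m, angles in degrees, forces in N, time in s.
With the tool pointing down it reaches from about 0.4 to 0.9 m from the base axis. Payload 5.5 kg.
Tool frame: the origin (TCP) lies on the centre line of the jaws, within the pads' length; the fingertips stand tip_reach ahead of it and the grasp point (between the pads) lies 8 mm behind it (tip_reach is the distance from the TCP to the fingertips, in m); z points along the fingers, y is the line along which they close (so a half turn about z gives the same grasp; the last joint's range is limited). The gripper opens to 85 mm and grips with 20 to 120 N. Pads are 22 mm wide; open, the fingers measure 114 mm over their backs; the gripper's body (76 mm by 85 mm) begins 54 mm behind the grasp point. The pads swing forward as they close: fully open they stand 13 mm farther back than shut.
Start: joints at [-25.313, 28.699, -24.465, 88.831, 12.651, 65.22, -12.049], TCP at [0.495, 0.421, 0.209] pointing down, gripper open.
Joint ranges: [-164.97, 164.97], [-17.58, 116.51], [-87.97, 89.64], [11.32, 138.91], [-80.73, 260.73], [10.89, 115.49], [-147.41, 147.41]. Speed limits (degrees/s): [147.25, 147.25, 180, 180, 180, 180, 180].

## Interface

Orientations are given as [roll, pitch, yaw] about the fixed x, y, z axes, in that order (R = Rz(yaw) Ry(pitch) Rx(roll)).
In Python, from cell import * gives the robot as it stands.
- The arm moves only by the tool jog_arm, never from a script. Its argument "increments" is a list of rows, each an object with "fingers": the closure, from -1 (fully open) to 1 (shut); "dp": the shift along the tool's x, y, z each as a share of 500 mm, from -1 to 1, a list of three; "angular": the turn, a rotation vector about the tool's x, y, z each as a share of 120 degrees, from -1 to 1, a list of three. In form: [{"fingers": fingers, "dp": [x, y, z], "angular": [rx, ry, rz]}, ...]. A call has 1 to 8 rows; each row is the pose to reach, as a shift and turn from the pose commanded when the call began, along the tool's axes at that moment; what a row does not reach only later rows make up. A row lasts 1/12 s, in which the tool goes at most 41.7 mm and 7.16 degrees, less where a joint would pass 70% of its speed; a pose out of reach is approached as far as the arm can. A call with a number of a shift or a turn outside -1 to 1 is refused whole. A call with a gripper value outside its range is refused whole. The fingers move at their own pace and stop on an object; the grip force is fixed at half the most. Time passes only in rows, so rows that repeat a pose let the fingers close. It gives the time, the measured TCP pose, the force, the opening and the grip force at its end, in the units of the state.
- get_obs(): the state, without advancing time (a new reading comes with each control period).
- snapshot(name): name is "side" or "top" or "wrist"; returns the picture (384x512x3 uint8, red, green, blue); there is no depth.
- get_calibration(name): a dict with "camera_matrix" (3x3 intrinsics, pixels), "R" (3x3) and "t" (3): a world point X has camera coordinates R X + t. Camera axes: x right, y down, z forward; pixel columns grow to the right and rows downward; lengths in m; the calibration is good to about 2 mm. A picture is of the moment at which its call begins: read the wrist's pose just before it. get_calibration takes no time and is no camera call; for the wrist camera it gives the pose at the moment of the call.
- close_job(): hands the job in; it is judged then, once.
Trained networks look in the newest picture that a camera, given by its name, has taken for a name from the list of things; names that differ only in an ending like _2 or _b are one class to them, and where a whole thing is asked for, a point or a joint stands for the part that bears it (a point fixed in the world has none). Each returns a list of dicts, best first, with "score" (0 to 1); they miss things now and then, are a little off and sometimes report something else, mostly with a low value. They report only what shows in the picture. A call takes as long as a camera call. They do not tell look-alikes from the thing itself.
- silhouettes(camera, target): "pixels" (384x512 bool, what is visible of it) and "extent" ([centre column, centre row, width, height] in pixels, round what is visible of it).
- pinpoint(camera, target): "uv" ([column, row] in pixels: a listed point, or the origin of a listed thing).
The state is a dict: "time": time; "joint_pos": joint angles; "qvel": joint speeds; "effort": joint torques, N m; "ee_pos": TCP position; "tcp_rot": TCP orientation; "force": force on the tool from outside, world axes, zero at the start; "wrist_torque": the same for the moment, N m; "gripper_width": finger opening in m; "grasp_force": force on a finger pad.
Only numpy, scipy, OpenCV 4.12 (cv2) and the standard library are available. Lean on these libraries where they do the work, as an engineer would, in place of code of your own. Each camera call takes 0.05 s, during which the arm holds its last target. There are 200 camera calls.

## Working session

There is one attempt and no reset: what is moved stays moved. The work goes in short steps, Python scripts to look and compute and a tool call to move; the robot and the scene stay as the last step left them, time stands still between calls to the robot, and variables do not carry over. Pictures are saved under pics/ and viewed, at most 14 in all, crops included, and the job is handed in when it is done.

Besides the shell and the picture viewer there is one more tool, called as a command line: name --argument value ..., lists and objects as JSON in quotes. jog_arm: Moves the arm, as the interface text tells. Shift numbers are shares of 500 mm and turn numbers shares of 120 degrees, none past 1 either way. Its arguments: {"type":"object","properties":{"increments":{"type":"array"}},"required":["increments"]}

```bash
ls; mkdir -p pics; python3 - <<'E'
from cell import *
import cv2,numpy as np
o=get_obs();print({k:np.round(v,3) if not isinstance(v,str) else v for k,v in o.items()})
for n in("side","top","wrist"):
    im=snapshot(n);cv2.imwrite(f"pics/{n}0.png",cv2.cvtColor(im,cv2.COLOR_RGB2BGR))
    c=get_calibration(n);print(n,np.round(c["camera_matrix"],1).tolist(),np.round(c["R"],3).tolist(),np.round(c["t"],3).tolist())
    for t in ["unit_a","unit_b","unit_c","slot_a","slot_b","slot_c","cap_a","cap_b","cap_c","key","hook_mid","bottle","jar"]:
        print(t,[(np.round(d["uv"]).astype(int).tolist(),round(float(d["score"]),2)) for d in pinpoint(n,t)])
a=cv2.imread("pics/top0.png");cv2.imwrite("pics/top0b.png",cv2.resize(a,(800,600),interpolation=cv2.INTER_CUBIC))
a=cv2.imread("pics/side0.png");cv2.imwrite("pics/side0b.png",cv2.resize(a,(800,600),interpolation=cv2.INTER_CUBIC))
E
```

```text
pics
{'time': np.float64(0.0), 'joint_pos': array([-25.314,  28.755, -24.454,  88.893,  12.651,  65.219, -12.048]), 'qvel': array([-0.035,  0.071,  0.025,  0.083,  0.047, -0.036, -0.066]), 'effort': array([ 0.0000e+00, -5.6952e+01, -5.8160e+00, -2.8094e+01,  1.1000e-02,
        1.2000e-02, -0.0000e+00]), 'ee_pos': array([0.494, 0.421, 0.207]), 'tcp_rot': array([-1.79886e+02, -4.00000e-03,  1.30400e+02]), 'force': array([-0.716,  0.018, -0.296]), 'wrist_torque': array([-0.019,  0.043, -0.044]), 'grasp_force': np.float64(0.0), 'gripper_width': np.float64(0.086)}
side [[470.3, 0.0, 247.6], [0.0, 470.3, 190.0], [0.0, 0.0, 1.0]] [[-0.709, -0.705, -0.013], [-0.472, 0.489, -0.733], [0.523, -0.514, -0.68]] [0.415, 0.31, 1.186]
unit_a [([294, 173], 0.86), ([194, 242], 0.8), ([282, 222], 0.23)]
unit_b [([294, 173], 0.86), ([194, 242], 0.8), ([282, 222], 0.23)]
unit_c [([294, 173], 0.86), ([194, 242], 0.8), ([282, 222], 0.23)]
slot_a [([206, 235], 0.92), ([302, 173], 0.62), ([144, 254], 0.37)]
slot_b [([206, 235], 0.92), ([302, 173], 0.62), ([144, 254], 0.37)]
slot_c [([206, 235], 0.92), ([302,
[... 1268 characters left out ...]
7)]
hook_mid [([144, 205], 0.76), ([268, 222], 0.67)]
bottle [([170, 168], 0.61), ([206, 191], 0.33)]
jar [([361, 146], 0.51)]
wrist [[282.0, 0.0, 252.1], [0.0, 282.0, 189.7], [0.0, 0.0, 1.0]] [[0.761, 0.648, 0.001], [0.619, -0.727, 0.298], [0.194, -0.227, -0.954]] [-0.648, -0.04, 0.379]
unit_a [([209, 287], 0.82)]
unit_b [([209, 287], 0.82)]
unit_c [([209, 287], 0.82)]
slot_a [([174, 298], 0.95)]
slot_b [([174, 298], 0.95)]
slot_c [([174, 298], 0.95)]
cap_a [([52, 224], 0.95), ([98, 280], 0.66)]
cap_b [([52, 224], 0.95), ([98, 280], 0.66)]
cap_c [([52, 224], 0.95), ([98, 280], 0.66)]
key [([252, 159], 0.97), ([143, 136], 0.76)]
hook_mid []
bottle [([297, 254], 0.76)]
jar [([175, 299], 0.6)]
```

View pics/top0b.png

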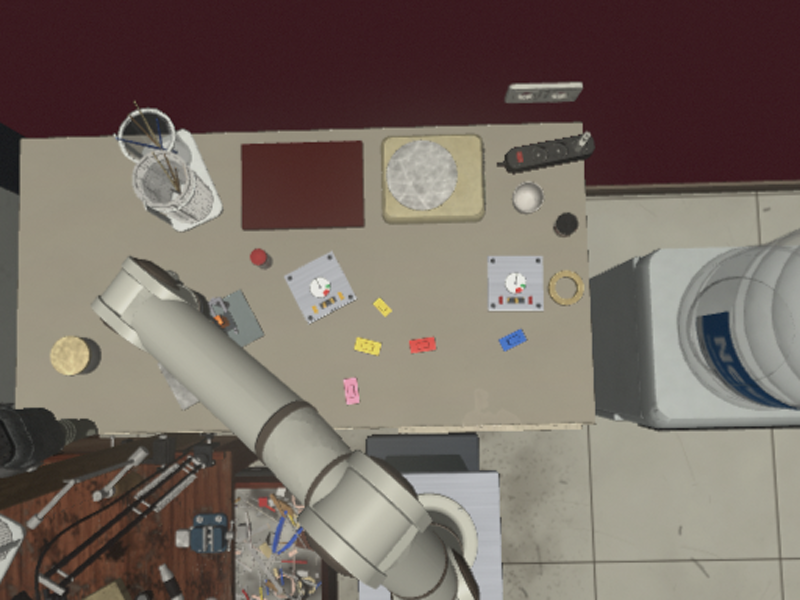

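View pics/side0b.png

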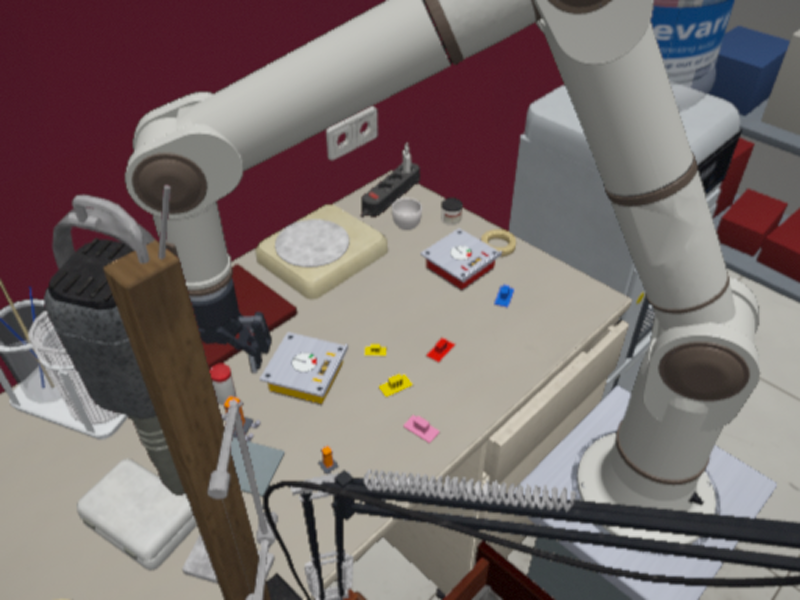

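Top picture: the yellow unit is at (320,287) and the red unit at (516,283); there is no blue unit. Yellow caps lie at (368,346), the larger, and (383,307), the smaller. The pink cap is at (351,390), red at (423,345) and blue at (513,340). Bottle (260,258), jar (566,223). The keys are partly hidden by the arm, so I'll check the wrist view.

```bash
python3 - <<'E'
import cv2
a=cv2.imread("pics/wrist0.png");cv2.imwrite("pics/w0b.png",cv2.resize(a,(800,600),interpolation=cv2.INTER_CUBIC))
E
```

```text
(no output)
```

View pics/w0b.png

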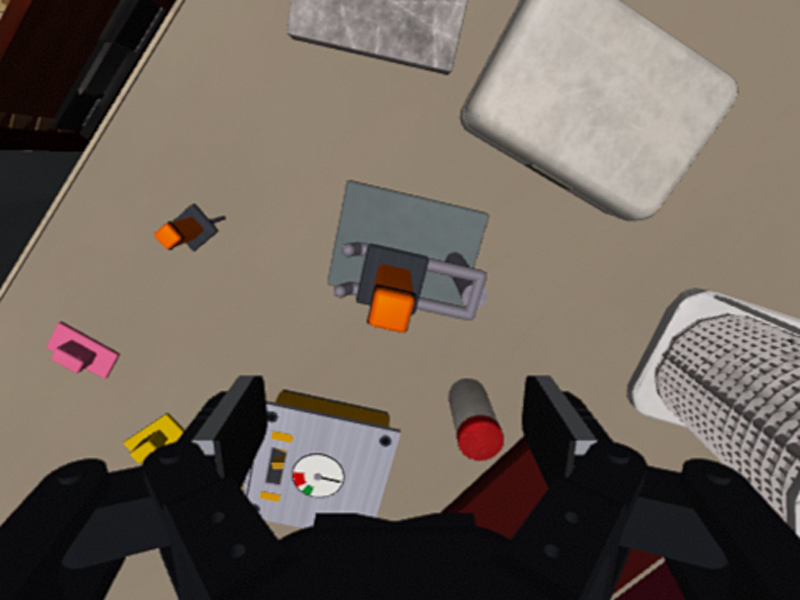

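Wrist picture: the larger key hangs in the fork at (391,305)/800. The smaller one stands on the counter at (185,230). I want the one on the hook, since it is clearly larger and hangs where the key should. Next I'll write the helpers and take first positions.

```bash
cat > h.py <<'E'
from cell import *
import cv2,numpy as np
from scipy.spatial.transform import Rotation as Ro
def ray(c,uv,z):
    K,R,t=[np.array(c[k],float) for k in("camera_matrix","R","t")]
    d=R.T@np.linalg.solve(K,[uv[0],uv[1],1]);C=-R.T@t
    return C+d*(z-C[2])/d[2]
def proj(c,X):
    K,R,t=[np.array(c[k],float) for k in("camera_matrix","R","t")]
    p=K@(R@np.array(X,float)+t);return p[:2]/p[2]
def shot(n,f=None):
    c=get_calibration(n);im=cv2.cvtColor(snapshot(n),cv2.COLOR_RGB2BGR)
    if f: cv2.imwrite(f"pics/{f}.png",im)
    return c,im
def crop(im,x0,y0,x1,y1,f):
    a=im[int(y0):int(y1),int(x0):int(x1)];s=min(800/a.shape[1],600/a.shape[0])
    cv2.imwrite(f"pics/{f}.png",cv2.resize(a,None,fx=s,fy=s,interpolation=cv2.INTER_CUBIC))
def go(pos,yaw,base=None):
    """shares for reaching pos, tool down with yaw deg, from current measured (or base=(pos,rpy))"""
    o=get_obs();p,e=(o["ee_pos"],o["tcp_rot"]) if base is None else base
    R=Ro.from_euler("xyz",e,degrees=True);T=Ro.from_euler("xyz",[180,0,yaw],degrees=True)
    d=R.inv().apply(np.array(pos)-p)/.5;a=np.degrees((R.inv()*T).as_rotvec())/120
    print("dp",np.round(d,4).tolist(),"ang",np.round(a,4).tolist(),"rows",np.ceil(np.linalg.norm(d)*500/41.7),np.ceil(np.linalg.norm(a)*120/7.16))
def hsv(im,col):
    h=cv2.cvtColor(im,cv2.COLOR_BGR2HSV)
    lo,hi={"y":((20,120,80),(32,255,255)),"o":((5,180,90),(18,255,255)),"b":((100,140,60),(125,255,255)),"r":((0,170,80),(4,255,255)),"r2":((176,170,80),(180,255,255))}[col]
    m=cv2.inRange(h,lo,hi)
    if col=="r": m|=hsv(im,"r2")
    return m
def blobs(m,amin=15):
    n,l,s,c=cv2.connectedComponentsWithStats(m);return [(c[i].round(1).tolist(),int(s[i,4]),l==i) for i in range(1,n) if s[i,4]>=amin]
E
python3 - <<'E'
import cell;print([n for n in dir(cell) if n[0]!='_'])
from h import *
c=get_calibration("wrist");k=.64
cc=get_calibration("top")
print("cam rel tcp",-np.array(c["R"]).T@c["t"]-get_obs()["ee_pos"])
for n,uv,z in [("ktop",(391,309),.174),("tip1",(353,249),.121),("tip2",(343,290),.121),("postR1",(487,270),.11),("postR2",(475,318),.11),("b1",(347,181),.008),("b2",(488,214),.008),("b3",(330,283),.008),("barY1",(282,436),.045),("barY2",(270,496),.045),("dialY",(318,476),.045),("bottle",(482,440),.075),("small",(170,237),.1)]:
    print(n,ray(c,np.array(uv)*k,z).round(4))
for n,uv,z in [("unitY",(320,287),.045),("unitR",(516,283),.045),("capY",(368,346),.005),("capy",(383,307),.005),("pink",(351,390),.005),("capR",(423,345),.005),("capB",(513,340),.005),("jar",(566,223),.046),("bottle",(259,258),.075)]:
    print(n,ray(cc,np.array(uv)*k,z).round(4))
E
```

```text
['PlanningError', 'close_job', 'get_calibration', 'get_obs', 'pinpoint', 'silhouettes', 'snapshot', 'tip_reach']
cam rel tcp [-0.0503055   0.0560708   0.16538514]
ktop [0.4884 0.4242 0.174 ]
tip1 [0.4593 0.4239 0.121 ]
tip2 [0.4703 0.4006 0.121 ]
postR1 [0.531  0.4648 0.11  ]
postR2 [0.5471 0.4372 0.11  ]
b1 [0.4274 0.4401 0.008 ]
b2 [0.532  0.4946 0.008 ]
b3 [0.4693 0.364  0.008 ]
barY1 [0.5199 0.2397 0.045 ]
barY2 [0.5491 0.1812 0.045 ]
dialY [0.5691 0.2269 0.045 ]
bottle [0.6358 0.3609 0.075 ]
small [0.3687 0.3513 0.1   ]
unitY [0.5678 0.2269 0.045 ]
unitR [ 0.5659 -0.2081  0.045 ]
capY [0.4352 0.1249 0.005 ]
capy [0.5231 0.089  0.005 ]
pink [0.337  0.1652 0.005 ]
capR [4.346e-01 3.000e-04 5.000e-03]
capB [ 0.4412 -0.203   0.005 ]
jar [ 0.6972 -0.3236  0.046 ]
bottle [0.6316 0.3564 0.075 ]
```

```bash
python3 - <<'E'
from h import *
print(tip_reach)
go([.564,.183,.24],117.5)
go([.564,-.235,.24],117.5,([.564,.183,.24],[180,0,117.5]))
E
```

```text
0.011
dp [-0.4522, -0.2037, -0.063] ang [0.0, -0.0, 0.1074] rows 6.0 2.0
dp [-0.7415, -0.386, -0.0] ang [0.0, 0.0, 0.0] rows 11.0 0.0
```

jog_arm --increments '[{"fingers": -1, "dp": [0, 0, -0.06], "angular": [0, 0, 0.107]}, {"fingers": -1, "dp": [-0.452, -0.204, -0.06], "angular": [0, 0, 0.107]}, {"fingers": -1, "dp": [-0.452, -0.204, -0.06], "angular": [0, 0, 0.107]}, {"fingers": -1, "dp": [-0.452, -0.204, -0.06], "angular": [0, 0, 0.107]}, {"fingers": -1, "dp": [-0.452, -0.204, -0.06], "angular": [0, 0, 0.107]}, {"fingers": -1, "dp": [-0.452, -0.204, -0.06], "angular": [0, 0, 0.107]}, {"fingers": -1, "dp": [-0.452, -0.204, -0.06], "angular": [0, 0, 0.107]}, {"fingers": -1, "dp": [-0.452, -0.204, -0.06], "angular": [0, 0, 0.107]}]'

```text
time: 2.77
ee_pos: [0.5673, 0.1711, 0.2384]
tcp_rot: [-179.9, 0.4, 116.8]
force: [-0.5, -2.7, 0.6]
gripper_width: 0.0854
grasp_force: 0.0
```

jog_arm --increments '[{"fingers": -1, "dp": [0, 0, 0], "angular": [0, 0, 0]}, {"fingers": -1, "dp": [0, 0, 0], "angular": [0, 0, 0]}, {"fingers": -1, "dp": [0, 0, 0], "angular": [0, 0, 0]}]'

```text
time: 3.02
ee_pos: [0.5632, 0.185, 0.2386]
tcp_rot: [180.0, -0.1, 117.7]
force: [-0.3, -0.0, 0.7]
gripper_width: 0.0852
grasp_force: 0.0
```

```bash
python3 - <<'E'
from h import *
print(get_obs()["ee_pos"],get_obs()["tcp_rot"])
c,im=shot("wrist","wy");np.savez("pics/wy.npz",**c)
crop(im,100,100,420,340,"wyb")
for col in "yr": print(col,[(b[0],b[1],ray(c,b[0],.045).round(4)) for b in blobs(hsv(im,col))])
c,im=shot("top","t1");np.savez("pics/t1.npz",**c)
for col in "yr": print(col,[(b[0],b[1],ray(c,b[0],.045).round(4)) for b in blobs(hsv(im,col),8)])
E
```

```text
[0.56321211 0.1850232  0.23862294] [ 1.79976282e+02 -6.25345787e-02  1.17697982e+02]
y [([242.2, 107.5], 86, array([0.5196, 0.2392, 0.045 ])), ([242.5, 124.6], 38, array([0.5293, 0.2212, 0.045 ])), ([155.1, 151.2], 839, array([0.4455, 0.1397, 0.045 ])), ([242.3, 140.3], 40, array([0.5379, 0.2038, 0.045 ])), ([241.5, 160.0], 70, array([0.5485, 0.1808, 0.045 ])), ([201.1, 199.0], 392, array([0.5246, 0.1081, 0.045 ]))]
r [([388.4, 57.2], 994, array([0.6446, 0.3684, 0.045 ])), ([259.4, 140.1], 63, array([0.5569, 0.2141, 0.045 ])), ([125.0, 222.0], 585, array([0.4455, 0.0287, 0.045 ]))]
y [([244.4, 196.1], 65, array([0.5211, 0.09  , 0.045 ]))]
r []
```

View pics/wyb.png

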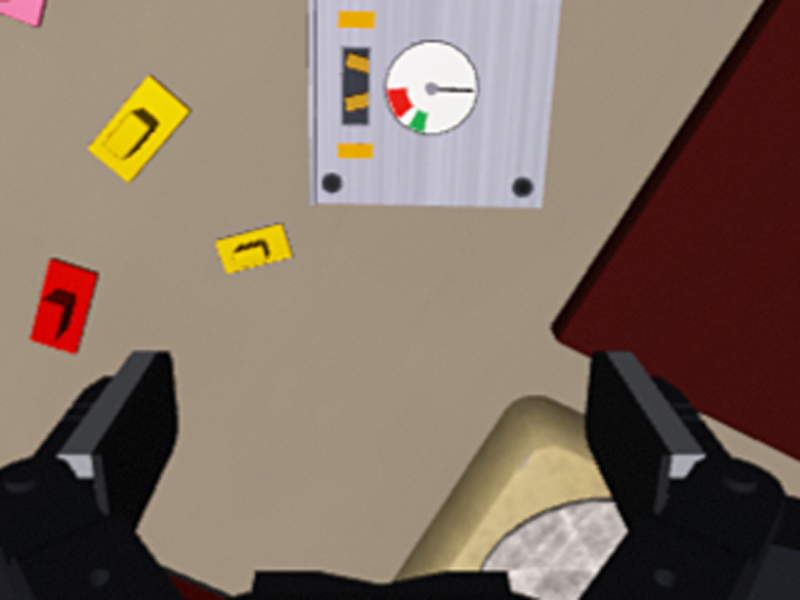

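The picture shows the slot centred at crop (356,86), with a tooth gap in its middle. The needle points away from the slot, so q is about 0. The larger yellow cap is at (140,128) and the smaller at (254,250), so cap_b is the larger one. The red unit is next.

jog_arm --increments '[{"fingers": -1, "dp": [-0.74, -0.386, 0], "angular": [0, 0, 0]}, {"fingers": -1, "dp": [-0.74, -0.386, 0], "angular": [0, 0, 0]}, {"fingers": -1, "dp": [-0.74, -0.386, 0], "angular": [0, 0, 0]}, {"fingers": -1, "dp": [-0.74, -0.386, 0], "angular": [0, 0, 0]}, {"fingers": -1, "dp": [-0.74, -0.386, 0], "angular": [0, 0, 0]}, {"fingers": -1, "dp": [-0.74, -0.386, 0], "angular": [0, 0, 0]}, {"fingers": -1, "dp": [-0.74, -0.386, 0], "angular": [0, 0, 0]}, {"fingers": -1, "dp": [-0.74, -0.386, 0], "angular": [0, 0, 0]}]'

```text
time: 3.78
ee_pos: [0.564, -0.1507, 0.2387]
tcp_rot: [180.0, 0.0, 117.7]
force: [0.7, -0.8, -0.1]
gripper_width: 0.0852
grasp_force: 0.0
```

jog_arm --increments '[{"fingers": -1, "dp": [-0.07, -0.04, 0], "angular": [0, 0, 0]}, {"fingers": -1, "dp": [-0.07, -0.04, 0], "angular": [0, 0, 0]}, {"fingers": -1, "dp": [-0.07, -0.04, 0], "angular": [0, 0, 0]}, {"fingers": -1, "dp": [-0.07, -0.04, 0], "angular": [0, 0, 0]}, {"fingers": -1, "dp": [-0.07, -0.04, 0], "angular": [0, 0, 0]}, {"fingers": -1, "dp": [-0.07, -0.04, 0], "angular": [0, 0, 0]}]'

```text
time: 4.28
ee_pos: [0.5629, -0.1879, 0.2385]
tcp_rot: [180.0, -0.0, 117.8]
force: [-0.5, -0.1, 0.6]
gripper_width: 0.0853
grasp_force: 0.0
```

```bash
python3 - <<'E'
from h import *
print(get_obs()["ee_pos"],get_obs()["tcp_rot"])
c,im=shot("wrist","wr");np.savez("pics/wr.npz",**c)
crop(im,100,60,420,300,"wrb")
for col in "r": print(col,[(b[0],b[1],ray(c,b[0],.045).round(4)) for b in blobs(hsv(im,col))])
c,im=shot("top","t2");np.savez("pics/t2.npz",**c)
for col in "yor": print(col,[(b[0],b[1],ray(c,b[0],.045).round(4)) for b in blobs(hsv(im,col),4)])
E
```

```text
[ 0.56291737 -0.18794712  0.23851787] [ 1.79970267e+02 -3.98679426e-02  1.17780150e+02]
r [([235.2, 140.0], 70, array([ 0.5295, -0.1731,  0.045 ])), ([236.1, 174.6], 63, array([ 0.5509, -0.2127,  0.045 ])), ([212.1, 183.1], 59, array([ 0.528 , -0.2379,  0.045 ])), ([413.6, 274.2], 115, array([ 0.8501, -0.2258,  0.045 ]))]
y [([217.8, 189.0], 8, array([0.548 , 0.1819, 0.045 ])), ([244.5, 196.1], 65, array([0.5211, 0.0897, 0.045 ])), ([201.0, 197.5], 8, array([0.5198, 0.2408, 0.045 ])), ([234.7, 221.1], 132, array([0.4353, 0.1253, 0.045 ])), ([185.6, 330.4], 5, array([0.0686, 0.2992, 0.045 ])), ([167.0, 381.0], 5, array([-0.0973,  0.3638,  0.045 ]))]
o []
r []
```

View pics/wrb.png

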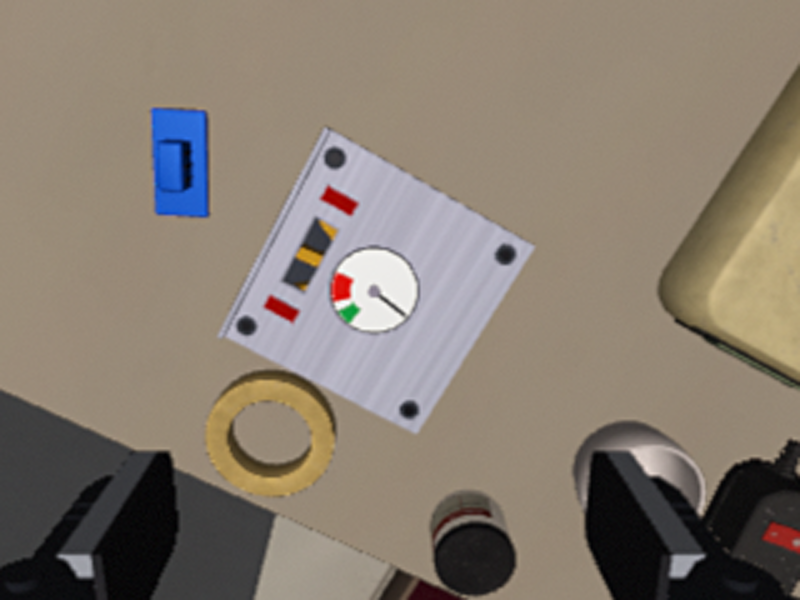

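```bash
python3 - <<'E'
from h import *
for f,b1,b2,off,dial,ndl,teeth in [("wr",(.5295,-.1731),(.528,-.2379),(100,60),(374,291),(407,316),[(308,257),(329,229),(303,287)]),("wy",(.5196,.2392),(.5485,.1808),(100,100),(431,89),(473,91),[(356,62),(356,102)])]:
    c=np.load(f"pics/{f}.npz");P=lambda p,z:ray(c,np.array(p)*.4+off,z)[:2]
    b1,b2=np.array(b1),np.array(b2);m=(b1+b2)/2;y=(b1-b2)/np.linalg.norm(b1-b2);x=np.array([y[1],-y[0]])
    d=P(dial,.046);v=P(ndl,.046)-d
    print(f,m,"xyaw",np.degrees(np.arctan2(x[1],x[0])),"axis",((d-m)@x,(d-m)@y),"q",-np.arctan2(v@y,v@x))
    im=cv2.imread(f"pics/{f}.png")[off[1]:,off[0]:]
    # needle: dark pixels within dial
    g=cv2.cvtColor(im,cv2.COLOR_BGR2GRAY);yy,xx=np.nonzero(g<130)
    k=np.hypot(xx-dial[0]*.4,yy-dial[1]*.4);s=(k<14)&(k>5)
    for a,b in zip(xx[s],yy[s]):
        w=ray(c,(a+off[0],b+off[1]),.046)[:2]-d;print(round(-np.arctan2(w@y,w@x),2),end=" ")
    print()
    for t in teeth:
        w=P(t,.032)-m;print("tooth",(w@x).round(4),(w@y).round(4),"ang",np.arctan2(w@y,.038-w@x).round(3))
E
```

```text
wr [ 0.52875 -0.2055 ] xyaw -1.326054376704851 axis (np.float64(0.038793888532506565), np.float64(-2.5868363141229195e-06)) q 0.15659005313413113
3.05 3.08 3.12 2.98 3.01 3.04 3.08 2.91 2.93 2.95 2.81 2.83 2.84 2.86 2.74 2.75 2.76 2.77 2.66 2.67 2.67 2.67 2.59 2.58 2.58 2.58 2.51 2.5 2.49 2.48 2.44 2.42 0.19 0.1 0.21 0.13 2.09 2.04 0.23 0.16 2.1 2.06 2.02 1.96 1.9 0.17 2.04 2.0 1.95 1.9 1.83 0.19 0.14 1.94 1.89 1.83 0.2 1.83 
tooth 0.0004 -0.004 ang -0.106
tooth 0.0032 0.0148 ang 0.403
tooth 0.0057 -0.02 ang -0.555
wy [0.53405 0.21   ] xyaw 26.329105580773703 axis (np.float64(0.03839824333100294), np.float64(-0.0003545448303580465)) q 0.02296247969086999
-0.13 -0.11 -0.1 -0.09 -0.09 3.09 3.09 3.08 0.04 0.03 0.02 0.02 0.01 0.01 0.01 0.01 3.01 3.01 3.0 2.94 2.93 2.91 2.89 2.87 2.85 2.83 2.8 2.78 2.75 2.72 2.68 2.71 2.68 2.64 2.6 2.64 2.61 2.57 2.52 2.46 2.54 2.5 2.45 2.06 1.97 2.01 1.93 1.85 2.05 1.98 1.9 1.82 2.01 1.94 1.87 1.8 
tooth 0.0002 0.0109 ang 0.281
tooth 0.0004 -0.0096 ang -0.25
```

```bash
python3 - <<'E'
from h import *
go([.4905,.4255,.24],117.5)
E
```

```text
dp [1.1546, 0.4436, -0.0024] ang [0.0002, -0.0001, 0.0019] rows 15.0 1.0
```

jog_arm --increments '[{"fingers": -1, "dp": [1, 0.384, 0], "angular": [0, 0, 0]}, {"fingers": -1, "dp": [1, 0.384, 0], "angular": [0, 0, 0]}, {"fingers": -1, "dp": [1, 0.384, 0], "angular": [0, 0, 0]}, {"fingers": -1, "dp": [1, 0.384, 0], "angular": [0, 0, 0]}, {"fingers": -1, "dp": [1, 0.384, 0], "angular": [0, 0, 0]}, {"fingers": -1, "dp": [1, 0.384, 0], "angular": [0, 0, 0]}, {"fingers": -1, "dp": [1, 0.384, 0], "angular": [0, 0, 0]}, {"fingers": -1, "dp": [1, 0.384, 0], "angular": [0, 0, 0]}]'

```text
time: 5.05
ee_pos: [0.5235, 0.1433, 0.239]
tcp_rot: [180.0, 0.0, 117.6]
force: [1.1, -0.2, 0.4]
gripper_width: 0.0852
grasp_force: 0.0
```

```bash
python3 - <<'E'
from h import *
print(get_obs()["ee_pos"]);go([.4905,.4255,.24],117.5)
E
```

```text
[0.52349402 0.14326498 0.23896755]
dp [0.5307, 0.2033, -0.0021] ang [0.0004, 0.0002, 0.0011] rows 7.0 1.0
```

jog_arm --increments '[{"fingers": -1, "dp": [0.51, 0.195, 0], "angular": [0, 0, 0]}, {"fingers": -1, "dp": [0.51, 0.195, 0], "angular": [0, 0, 0]}, {"fingers": -1, "dp": [0.51, 0.195, 0], "angular": [0, 0, 0]}, {"fingers": -1, "dp": [0.51, 0.195, 0], "angular": [0, 0, 0]}, {"fingers": -1, "dp": [0.51, 0.195, 0], "angular": [0, 0, 0]}, {"fingers": -1, "dp": [0.51, 0.195, 0], "angular": [0, 0, 0]}, {"fingers": -1, "dp": [0.51, 0.195, 0], "angular": [0, 0, 0]}, {"fingers": -1, "dp": [0.51, 0.195, 0], "angular": [0, 0, 0]}]'

```text
time: 5.72
ee_pos: [0.488, 0.4202, 0.2386]
tcp_rot: [180.0, -0.3, 118.2]
force: [-0.7, 1.2, -0.5]
gripper_width: 0.0856
grasp_force: 0.0
```

jog_arm --increments '[{"fingers": -1, "dp": [0, 0, 0], "angular": [0, 0, 0]}, {"fingers": -1, "dp": [0, 0, 0], "angular": [0, 0, 0]}, {"fingers": -1, "dp": [0, 0, 0], "angular": [0, 0, 0]}]'

```text
time: 5.97
ee_pos: [0.4936, 0.4099, 0.2384]
tcp_rot: [-180.0, 0.1, 117.4]
force: [-0.2, -0.8, 0.1]
gripper_width: 0.0855
grasp_force: 0.0
```

```bash
python3 - <<'E'
from h import *
print(get_obs()["ee_pos"])
c,im=shot("wrist","wk")
for b in blobs(hsv(im,"o"),60): 
    y,x=np.nonzero(b[2]);print(b[:2],x.min(),x.max(),y.min(),y.max(),ray(c,b[0],.174))
crop(im,150,80,400,268,"wkb")
np.savez("pics/wk.npz",**c)
E
```

```text
[0.49362155 0.40988917 0.23843677]
([146.9, 78.6], 267) 141 153 66 92 [0.37923248 0.45353132 0.174     ]
([255.1, 159.7], 144) 246 265 156 163 [0.48113577 0.43605788 0.174     ]
([256.2, 176.8], 517) 245 268 166 188 [0.48872609 0.42355444 0.174     ]
```

View pics/wkb.png

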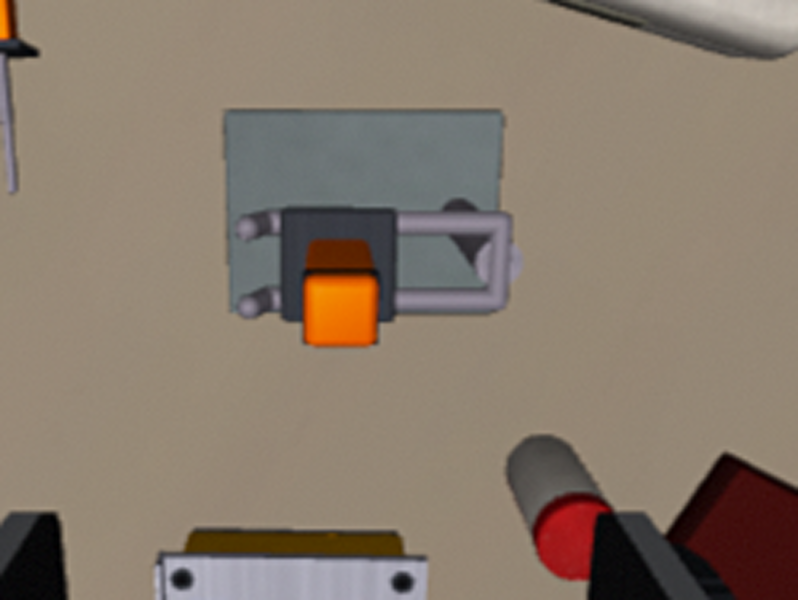

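The hook, collar and handle are all aligned with the image axes, and the handle top is at crop (340,310). The settings for the grasp follow.

```bash
python3 - <<'E'
from h import *
c=np.load("pics/wk.npz")
print(ray(c,(255.9,162.8),.116))
print("hook from prong tips",[ray(c,(150+u*.3125,80+v*.3125),.121).round(4) for u,v in((248,227),(248,303))])
print("prong ends",[ray(c,(150+u*.3125,80+v*.3125),.11).round(4) for u,v in((495,222),(495,299))])
go([.4887,.4236,.20],117.5);go([.4887,.4236,.142],117.5)
E
```

```text
[0.48934029 0.42352374 0.116     ]
hook from prong tips [array([0.4578, 0.422 , 0.121 ]), array([0.4686, 0.3998, 0.121 ])]
prong ends [array([0.5286, 0.4586, 0.11  ]), array([0.5418, 0.4363, 0.11  ])]
dp [0.0294, 0.0037, 0.0771] ang [0.0, 0.0006, -0.0008] rows 1.0 1.0
dp [0.0295, 0.0037, 0.1931] ang [0.0, 0.0006, -0.0008] rows 3.0 1.0
```

jog_arm --increments '[{"fingers": -1, "dp": [0.029, 0.004, 0], "angular": [0, 0, 0]}, {"fingers": -1, "dp": [0.029, 0.004, 0], "angular": [0, 0, 0]}, {"fingers": -1, "dp": [0.029, 0.004, 0.06], "angular": [0, 0, 0]}, {"fingers": -1, "dp": [0.029, 0.004, 0.12], "angular": [0, 0, 0]}, {"fingers": -1, "dp": [0.029, 0.004, 0.17], "angular": [0, 0, 0]}, {"fingers": -1, "dp": [0.029, 0.004, 0.19], "angular": [0, 0, 0]}, {"fingers": -1, "dp": [0.029, 0.004, 0.19], "angular": [0, 0, 0]}, {"fingers": -1, "dp": [0.029, 0.004, 0.19], "angular": [0, 0, 0]}]'

```text
time: 6.68
ee_pos: [0.4878, 0.4259, 0.1439]
tcp_rot: [-180.0, -0.0, 117.6]
force: [-0.4, 1.1, -0.4]
gripper_width: 0.0856
grasp_force: 0.0
```

jog_arm --increments '[{"fingers": 1, "dp": [0, 0, 0], "angular": [0, 0, 0]}, {"fingers": 1, "dp": [0, 0, 0], "angular": [0, 0, 0]}, {"fingers": 1, "dp": [0, 0, 0], "angular": [0, 0, 0]}, {"fingers": 1, "dp": [0, 0, 0], "angular": [0, 0, 0]}, {"fingers": 1, "dp": [0, 0, 0], "angular": [0, 0, 0]}, {"fingers": 1, "dp": [0, 0, 0], "angular": [0, 0, 0]}, {"fingers": 1, "dp": [0, 0, 0], "angular": [0, 0, 0]}, {"fingers": 1, "dp": [0, 0, 0], "angular": [0, 0, 0]}]'

```text
time: 7.35
ee_pos: [0.4884, 0.4259, 0.1443]
tcp_rot: [179.9, -0.0, 117.5]
force: [0.3, -0.3, 5.0]
gripper_width: 0.0176
grasp_force: 58.9
```

jog_arm --increments '[{"fingers": 1, "dp": [0, 0, 0], "angular": [0, 0, 0]}, {"fingers": 1, "dp": [0, 0, 0], "angular": [0, 0, 0]}, {"fingers": 1, "dp": [0, 0, 0], "angular": [0, 0, 0]}, {"fingers": 1, "dp": [0, 0, 0], "angular": [0, 0, 0]}]'

```text
time: 7.68
ee_pos: [0.4884, 0.426, 0.1443]
tcp_rot: [179.9, -0.0, 117.5]
force: [0.5, 0.7, 5.0]
gripper_width: 0.0179
grasp_force: 59.1
```

jog_arm --increments '[{"fingers": 1, "dp": [0, 0, -0.04], "angular": [0, 0, 0]}, {"fingers": 1, "dp": [0, 0, -0.1], "angular": [0, 0, 0]}, {"fingers": 1, "dp": [0, 0, -0.15], "angular": [0, 0, 0]}, {"fingers": 1, "dp": [0, 0, -0.2], "angular": [0, 0, 0]}, {"fingers": 1, "dp": [0, 0, -0.2], "angular": [0, 0, 0]}, {"fingers": 1, "dp": [0, 0, -0.2], "angular": [0, 0, 0]}, {"fingers": 1, "dp": [0, 0, -0.2], "angular": [0, 0, 0]}, {"fingers": 1, "dp": [0, 0, -0.2], "angular": [0, 0, 0]}]'

```text
time: 8.35
ee_pos: [0.4869, 0.4245, 0.2413]
tcp_rot: [-179.8, 0.1, 117.6]
force: [0.3, -0.7, -2.2]
gripper_width: 0.0179
grasp_force: 59.1
```

```bash
python3 - <<'E'
from h import *
o=get_obs();p=o["ee_pos"];print(p,o["tcp_rot"],o["gripper_width"])
off=np.array([.0006,-.0024,-.1193])
for n in("wrist","side"):
    c,im=shot(n,n+"k1")
    for z in(0,.045,.085,.1): print(n,z,proj(c,p+off+[0,0,z]).round(1))
    print([(d["uv"],d["score"]) for d in pinpoint(n,"key")][:3])
    if n=="wrist": crop(im,150,80,400,268,"wk1")
    else:
        u,v=proj(c,p+off+[0,0,.06]);print(u-50,v-37);crop(im,u-50,v-37,u+50,v+38,"sk1")
E
```

```text
[0.48686521 0.42446153 0.24130256] [-1.79788469e+02  5.14712568e-02  1.17556872e+02] 0.017864665915739687
wrist 0 [253.3 179. ]
wrist 0.045 [253.4 192.2]
wrist 0.085 [253.5 208.4]
wrist 0.1 [253.5 216.1]
[([156.9, 151.4], 0.97), ([255.4, 178.6], 0.59)]
side 0 [152.8 271.1]
side 0.045 [150.  259.3]
side 0.085 [147.3 248.4]
side 0.1 [146.3 244.1]
[]
98.97917585900109 218.28649962024022
```

View pics/wk1.png

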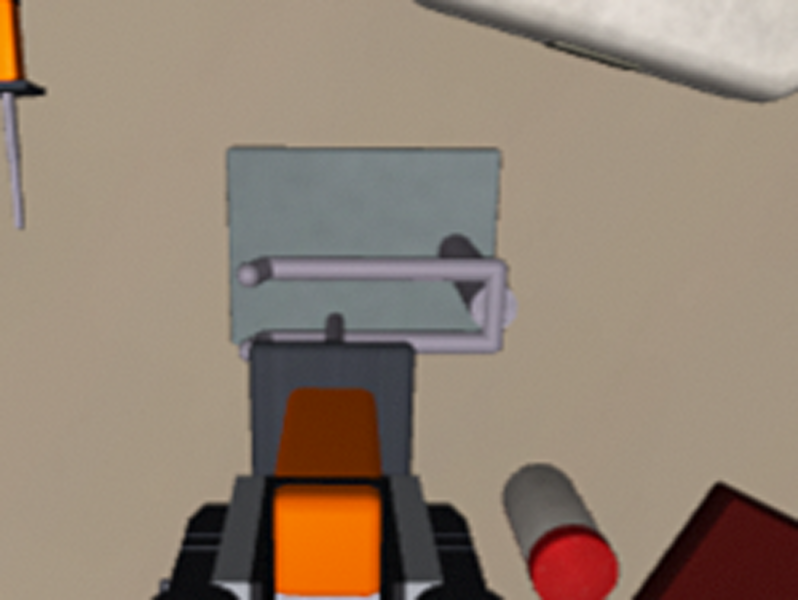

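```bash
python3 - <<'E'
from h import *
go([.5320,.2125,.20],117.5)
E
```

```text
dp [-0.4182, -0.1174, 0.0848] ang [-0.001, 0.0001, 0.0005] rows 6.0 1.0
```

jog_arm --increments '[{"fingers": 1, "dp": [0, 0, -0.04], "angular": [0, 0, 0]}, {"fingers": 1, "dp": [-0.418, -0.117, -0.03], "angular": [0, 0, 0]}, {"fingers": 1, "dp": [-0.418, -0.117, -0.03], "angular": [0, 0, 0]}, {"fingers": 1, "dp": [-0.418, -0.117, -0.03], "angular": [0, 0, 0]}, {"fingers": 1, "dp": [-0.418, -0.117, -0.0], "angular": [0, 0, 0]}, {"fingers": 1, "dp": [-0.418, -0.117, 0.03], "angular": [0, 0, 0]}, {"fingers": 1, "dp": [-0.418, -0.117, 0.05], "angular": [0, 0, 0]}, {"fingers": 1, "dp": [-0.418, -0.117, 0.085], "angular": [0, 0, 0]}]'

```text
time: 9.22
ee_pos: [0.5347, 0.2063, 0.2002]
tcp_rot: [-180.0, 0.2, 117.1]
force: [0.3, 0.5, -2.3]
gripper_width: 0.0179
grasp_force: 59.1
```

jog_arm --increments '[{"fingers": 1, "dp": [0, 0, 0], "angular": [0, 0, 0]}, {"fingers": 1, "dp": [0, 0, 0], "angular": [0, 0, 0]}, {"fingers": 1, "dp": [0, 0, 0], "angular": [0, 0, 0]}, {"fingers": 1, "dp": [0, 0, 0], "angular": [0, 0, 0]}]'

```text
time: 9.55
ee_pos: [0.5331, 0.215, 0.2023]
tcp_rot: [179.9, -0.0, 117.7]
force: [0.3, 0.2, -0.1]
gripper_width: 0.0178
grasp_force: 59.1
```

```bash
python3 - <<'E'
from h import *
o=get_obs();print(o["ee_pos"],o["tcp_rot"])
go([.5320,.2125,.19],117.5)
c,im=shot("wrist","wi1");p=o["ee_pos"]
print(proj(c,p+[.0017,-.0018,-.1193]),proj(c,[.53405,.21,.045]))
crop(im,190,120,320,218,"wi1b")
E
```

```text
[0.53306956 0.21497894 0.20229648] [ 1.79874737e+02 -2.19937308e-02  1.17677508e+02]
dp [-0.0034, -0.0043, 0.0246] ang [0.001, -0.0002, 0.0015] rows 1.0 1.0
[253.85545466 179.09661095] [251.76408664 172.67884439]
```

View pics/wi1b.png

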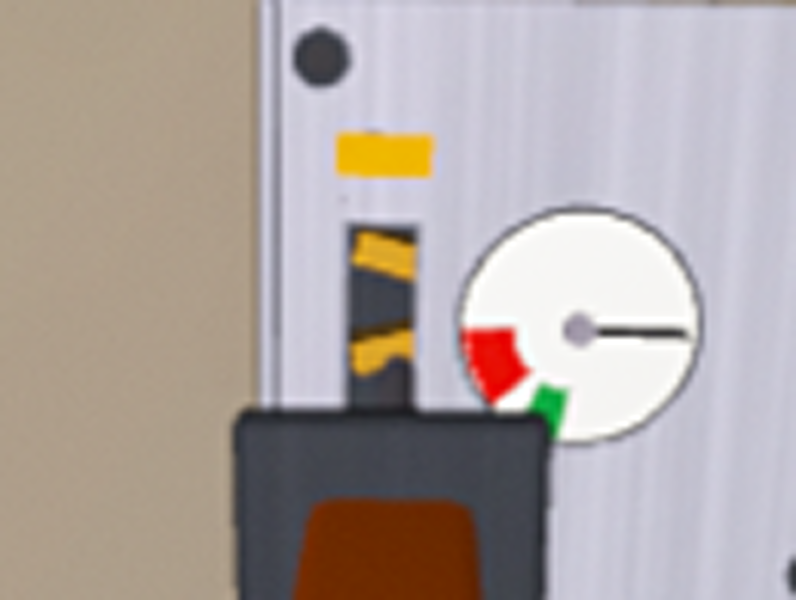

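jog_arm --increments '[{"fingers": 1, "dp": [-0.003, -0.004, 0.02], "angular": [0, 0, 0.0]}, {"fingers": 1, "dp": [-0.003, -0.004, 0.03], "angular": [0, 0, 0.0]}, {"fingers": 1, "dp": [-0.003, -0.004, 0.06], "angular": [0, 0, 0.0]}, {"fingers": 1, "dp": [-0.003, -0.004, 0.085], "angular": [0, 0, 0.0]}, {"fingers": 1, "dp": [-0.003, -0.004, 0.11], "angular": [0, 0, 0.0]}, {"fingers": 1, "dp": [-0.003, -0.004, 0.138], "angular": [0, 0, 0.0]}, {"fingers": 1, "dp": [-0.003, -0.004, 0.138], "angular": [0, 0, 0.0]}, {"fingers": 1, "dp": [-0.003, -0.004, 0.138], "angular": [0, 0, 0.0]}]'

```text
time: 10.27
ee_pos: [0.5306, 0.2106, 0.1307]
tcp_rot: [-179.8, -0.0, 117.6]
force: [0.6, 0.6, -1.2]
gripper_width: 0.0177
grasp_force: 59.1
```

jog_arm --increments '[{"fingers": 1, "dp": [0.008, 0.004, -0.004], "angular": [0, 0, 0]}, {"fingers": 1, "dp": [0.016, 0.005, -0.004], "angular": [0, 0, 0]}, {"fingers": 1, "dp": [0.023, 0.005, -0.004], "angular": [0, 0, 0]}, {"fingers": 1, "dp": [0.0286, 0.005, -0.004], "angular": [0, 0, 0]}, {"fingers": 1, "dp": [0.0286, 0.005, -0.004], "angular": [0, 0, 0]}, {"fingers": 1, "dp": [0.0286, 0.005, -0.004], "angular": [0, 0, 0]}, {"fingers": 1, "dp": [0.0286, 0.005, -0.004], "angular": [0, 0, 0]}, {"fingers": 1, "dp": [0.0286, 0.005, -0.004], "angular": [0, 0, 0]}]'

```text
time: 10.93
ee_pos: [0.5272, 0.2247, 0.1341]
tcp_rot: [-180.0, -0.0, 117.5]
force: [0.2, -1.1, -0.7]
gripper_width: 0.0178
grasp_force: 59.2
```

jog_arm --increments '[{"fingers": 1, "dp": [-0.006, -0.001, 0], "angular": [0, 0, 0]}, {"fingers": 1, "dp": [-0.006, -0.001, -0.07], "angular": [0, 0, 0]}, {"fingers": 1, "dp": [-0.006, -0.001, -0.09], "angular": [0, 0, 0]}, {"fingers": 1, "dp": [-0.03, -0.003, -0.09], "angular": [0, 0, 0]}, {"fingers": 1, "dp": [-0.049, -0.003, -0.09], "angular": [0, 0, 0]}, {"fingers": 1, "dp": [-0.049, -0.003, -0.09], "angular": [0, 0, 0]}, {"fingers": 1, "dp": [-0.049, -0.003, -0.09], "angular": [0, 0, 0]}, {"fingers": 1, "dp": [-0.049, -0.003, -0.08], "angular": [0, 0, 0]}]'

```text
time: 11.6
ee_pos: [0.5372, 0.2021, 0.1735]
tcp_rot: [-180.0, -0.0, 117.5]
force: [-0.0, 0.1, -1.7]
gripper_width: 0.018
grasp_force: 59.2
```

```bash
cat >> h.py <<'E'
OFF=np.array([.0017,-.0018,-.1193])
S={"y":(np.array([.53405,.21]),26.33),"r":(np.array([.52875,-.2055]),-1.33)}
def tip(k,q=(0,-10.6)):
    o=get_obs();m,a=S[k];a=np.radians(a);x=np.array([np.cos(a),np.sin(a)]);y=np.array([-x[1],x[0]])
    p=o["ee_pos"]+OFF;w=p[:2]-m;print("tip slot mm",(w@x*1e3).round(1),(w@y*1e3).round(1),"z",p[2].round(4),"F",o["force"].round(1))
    for g in q if isinstance(q,list) else [q]:
        print(g,end=" ");go(np.r_[m+g[0]*x/1e3+g[1]*y/1e3-OFF[:2],o["ee_pos"][2]],117.5)
E
python3 -c "
from h import *
tip('y',[(0,-10.6),(0,14)])
c,im=shot('wrist','wi2');crop(im,190,100,320,198,'wi2b')"
```

```text
tip slot mm -0.0 -10.9 z 0.0542 F [-0.   0.1 -1.7]
(0, -10.6) dp [0.0005, 0.0, 0.0] ang [-0.0001, -0.0002, 0.0] rows 1.0 1.0
(0, 14) dp [0.0497, 0.0011, 0.0] ang [-0.0001, -0.0002, 0.0] rows 1.0 1.0
```

View pics/wi2b.png

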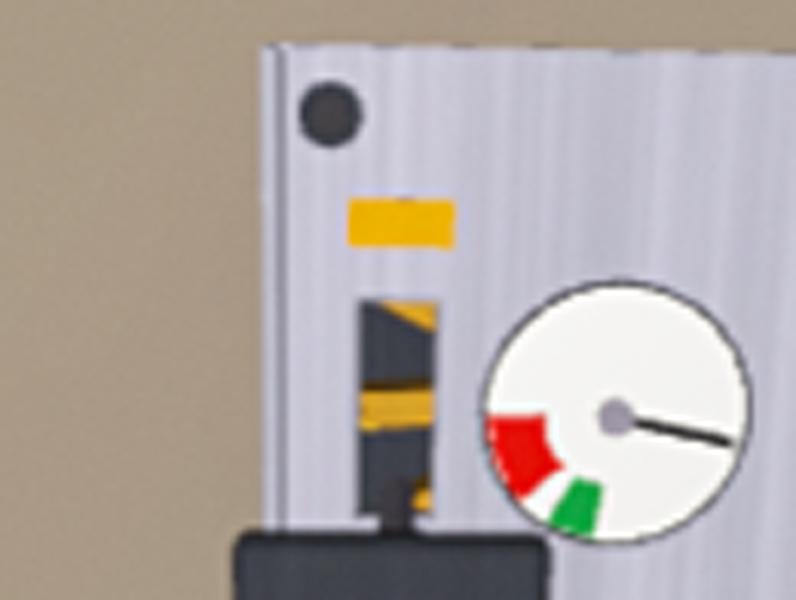

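The needle moved by about 0.24 rad, as the model predicts. I'll repeat the strokes.

jog_arm --increments '[{"fingers": 1, "dp": [0.0005, 0, 0.04], "angular": [0, 0, 0]}, {"fingers": 1, "dp": [0.0005, 0, 0.08], "angular": [0, 0, 0]}, {"fingers": 1, "dp": [0.0005, 0, 0.08], "angular": [0, 0, 0]}, {"fingers": 1, "dp": [0.015, 0.0003, 0.08], "angular": [0, 0, 0]}, {"fingers": 1, "dp": [0.03, 0.0006, 0.08], "angular": [0, 0, 0]}, {"fingers": 1, "dp": [0.05, 0.001, 0.08], "angular": [0, 0, 0]}, {"fingers": 1, "dp": [0.05, 0.001, 0.08], "angular": [0, 0, 0]}, {"fingers": 1, "dp": [0.05, 0.001, 0.08], "angular": [0, 0, 0]}]'

```text
time: 12.32
ee_pos: [0.5262, 0.2265, 0.1351]
tcp_rot: [179.9, -0.0, 117.7]
force: [1.0, -1.4, -0.8]
gripper_width: 0.0177
grasp_force: 59.3
```

```bash
python3 -c "
from h import *
tip('y',[(0,14),(0,-10.6)])"
```

```text
tip slot mm 1.0 15.9 z 0.0158 F [ 1.  -1.4 -0.8]
(0, 14) dp [-0.0038, -0.0021, -0.0] ang [0.001, -0.0002, 0.0015] rows 1.0 1.0
(0, -10.6) dp [-0.053, -0.0033, -0.0] ang [0.001, -0.0002, 0.0015] rows 1.0 1.0
```

jog_arm --increments '[{"fingers": 1, "dp": [-0.006, -0.001, 0], "angular": [0, 0, 0]}, {"fingers": 1, "dp": [-0.006, -0.001, -0.07], "angular": [0, 0, 0]}, {"fingers": 1, "dp": [-0.006, -0.001, -0.085], "angular": [0, 0, 0]}, {"fingers": 1, "dp": [-0.03, -0.002, -0.085], "angular": [0, 0, 0]}, {"fingers": 1, "dp": [-0.048, -0.002, -0.085], "angular": [0, 0, 0]}, {"fingers": 1, "dp": [-0.048, -0.002, -0.085], "angular": [0, 0, 0]}, {"fingers": 1, "dp": [-0.048, -0.002, -0.085], "angular": [0, 0, 0]}, {"fingers": 1, "dp": [-0.048, -0.002, -0.08], "angular": [0, 0, 0]}]'

```text
time: 12.98
ee_pos: [0.5359, 0.2026, 0.1732]
tcp_rot: [-179.9, -0.0, 117.5]
force: [-0.0, 0.5, -2.6]
gripper_width: 0.0178
grasp_force: 59.3
```

```bash
python3 -c "
from h import *
tip('y',[(0,14),(0,-10)])"
```

```text
tip slot mm -0.9 -9.9 z 0.0539 F [-0.   0.5 -2.6]
(0, 14) dp [0.0477, 0.0027, 0.0] ang [-0.0005, -0.0003, 0.0] rows 1.0 1.0
(0, -10) dp [-0.0003, 0.0018, -0.0] ang [-0.0005, -0.0003, 0.0] rows 1.0 1.0
```

jog_arm --increments '[{"fingers": 1, "dp": [0, 0.001, 0.04], "angular": [0, 0, 0]}, {"fingers": 1, "dp": [0, 0.001, 0.08], "angular": [0, 0, 0]}, {"fingers": 1, "dp": [0, 0.001, 0.08], "angular": [0, 0, 0]}, {"fingers": 1, "dp": [0.015, 0.0016, 0.08], "angular": [0, 0, 0]}, {"fingers": 1, "dp": [0.03, 0.002, 0.08], "angular": [0, 0, 0]}, {"fingers": 1, "dp": [0.042, 0.002, 0.08], "angular": [0, 0, 0]}, {"fingers": 1, "dp": [0.047, 0.002, 0.08], "angular": [0, 0, 0]}, {"fingers": 1, "dp": [0.047, 0.002, 0.08], "angular": [0, 0, 0]}]'

```text
time: 13.65
ee_pos: [0.5264, 0.226, 0.1351]
tcp_rot: [179.9, -0.0, 117.7]
force: [1.2, -1.3, -1.0]
gripper_width: 0.018
grasp_force: 59.3
```

jog_arm --increments '[{"fingers": 1, "dp": [-0.006, 0, 0], "angular": [0, 0, 0]}, {"fingers": 1, "dp": [-0.006, 0, -0.07], "angular": [0, 0, 0]}, {"fingers": 1, "dp": [-0.006, 0, -0.085], "angular": [0, 0, 0]}, {"fingers": 1, "dp": [-0.03, -0.001, -0.085], "angular": [0, 0, 0]}, {"fingers": 1, "dp": [-0.048, -0.001, -0.085], "angular": [0, 0, 0]}, {"fingers": 1, "dp": [-0.048, -0.001, -0.085], "angular": [0, 0, 0]}, {"fingers": 1, "dp": [-0.048, -0.001, -0.085], "angular": [0, 0, 0]}, {"fingers": 1, "dp": [-0.048, -0.001, -0.08], "angular": [0, 0, 0]}]'

```text
time: 14.32
ee_pos: [0.5367, 0.2024, 0.1732]
tcp_rot: [-179.9, -0.0, 117.5]
force: [0.7, -0.5, -1.9]
gripper_width: 0.0178
grasp_force: 59.4
```

```bash
cat >> h.py <<'E'
def needle(k,f):
    c,im=shot("wrist",f);m,a=S[k];a=np.radians(a);x=np.array([np.cos(a),np.sin(a)]);y=np.array([-x[1],x[0]])
    d=m+.0385*x;best=[]
    g=cv2.cvtColor(im,cv2.COLOR_BGR2GRAY)
    for q in np.arange(-.1,2.4,.02):
        v=np.cos(q)*x-np.sin(q)*y
        best.append(np.mean([cv2.getRectSubPix(g,(1,1),tuple(map(float,proj(c,np.r_[d+r*v,.046]))))[0,0] for r in np.arange(.004,.0145,.001)]))
    i=int(np.argmin(best));print("needle",round(-.1+.02*i,2),round(min(best)),"median",round(np.median(best)))
E
python3 -c "
from h import *
tip('y',[(0,14),(0,-10)])
needle('y','wi3')"
```

```text
tip slot mm -0.3 -10.4 z 0.0539 F [ 0.7 -0.5 -1.9]
(0, 14) dp [0.0487, 0.0017, 0.0] ang [-0.0005, -0.0003, 0.0] rows 1.0 1.0
(0, -10) dp [0.0007, 0.0007, -0.0] ang [-0.0005, -0.0003, 0.0] rows 1.0 1.0
needle 1.3 84 median 238
```

jog_arm --increments '[{"fingers": 1, "dp": [0, 0, 0.04], "angular": [0, 0, 0]}, {"fingers": 1, "dp": [0, 0, 0.08], "angular": [0, 0, 0]}, {"fingers": 1, "dp": [0, 0, 0.08], "angular": [0, 0, 0]}, {"fingers": 1, "dp": [0.015, 0.0005, 0.08], "angular": [0, 0, 0]}, {"fingers": 1, "dp": [0.03, 0.001, 0.08], "angular": [0, 0, 0]}, {"fingers": 1, "dp": [0.042, 0.001, 0.08], "angular": [0, 0, 0]}, {"fingers": 1, "dp": [0.048, 0.001, 0.08], "angular": [0, 0, 0]}, {"fingers": 1, "dp": [0.048, 0.001, 0.08], "angular": [0, 0, 0]}]'

```text
time: 15.03
ee_pos: [0.5264, 0.2261, 0.1351]
tcp_rot: [179.9, -0.0, 117.7]
force: [-0.5, -1.4, -0.7]
gripper_width: 0.0176
grasp_force: 59.3
```

jog_arm --increments '[{"fingers": 1, "dp": [-0.006, 0, 0], "angular": [0, 0, 0]}, {"fingers": 1, "dp": [-0.006, 0, -0.07], "angular": [0, 0, 0]}, {"fingers": 1, "dp": [-0.006, 0, -0.12], "angular": [0, 0, 0]}, {"fingers": 1, "dp": [-0.06, -0.001, -0.12], "angular": [0, 0, 0]}, {"fingers": 1, "dp": [-0.1, -0.001, -0.12], "angular": [0, 0, 0]}, {"fingers": 1, "dp": [-0.1, -0.001, -0.12], "angular": [0, 0, 0]}, {"fingers": 1, "dp": [-0.1, -0.001, -0.12], "angular": [0, 0, 0]}, {"fingers": 1, "dp": [-0.1, -0.001, -0.12], "angular": [0, 0, 0]}]'

```text
time: 15.7
ee_pos: [0.5488, 0.1805, 0.1942]
tcp_rot: [180.0, -0.1, 117.6]
force: [0.2, 0.6, -1.2]
gripper_width: 0.0177
grasp_force: 59.4
```

```bash
python3 -c "
from h import *
needle('y','wi4');tip('r',[(0,-13)])"
```

```text
needle 1.84 91 median 244
tip slot mm 12.5 385.1 z 0.0748 F [ 1.  -0.1 -0.9]
(0, -13) dp [-0.6846, -0.4072, -0.0009] ang [0.0002, -0.0006, 0.001] rows 10.0 1.0
```

jog_arm --increments '[{"fingers": 1, "dp": [-0.68, -0.405, 0], "angular": [0, 0, 0]}, {"fingers": 1, "dp": [-0.68, -0.405, 0], "angular": [0, 0, 0]}, {"fingers": 1, "dp": [-0.68, -0.405, 0], "angular": [0, 0, 0]}, {"fingers": 1, "dp": [-0.68, -0.405, 0], "angular": [0, 0, 0]}, {"fingers": 1, "dp": [-0.68, -0.405, 0], "angular": [0, 0, 0]}, {"fingers": 1, "dp": [-0.68, -0.405, 0], "angular": [0, 0, 0]}, {"fingers": 1, "dp": [-0.68, -0.405, 0], "angular": [0, 0, 0]}, {"fingers": 1, "dp": [-0.68, -0.405, 0], "angular": [0, 0, 0]}]'

```text
time: 16.42
ee_pos: [0.5302, -0.1534, 0.1942]
tcp_rot: [179.9, -0.0, 117.7]
force: [0.9, -0.5, -1.1]
gripper_width: 0.018
grasp_force: 59.4
```

```bash
python3 -c "
from h import *
tip('r',[(0,-13)])"
```

```text
tip slot mm 2.0 50.4 z 0.0749 F [ 0.9 -0.5 -1.1]
(0, -13) dp [-0.109, -0.065, -0.0001] ang [0.0004, -0.0002, 0.0016] rows 2.0 1.0
```

jog_arm --increments '[{"fingers": 1, "dp": [-0.08, -0.045, 0], "angular": [0, 0, 0]}, {"fingers": 1, "dp": [-0.085, -0.05, 0], "angular": [0, 0, 0]}, {"fingers": 1, "dp": [-0.085, -0.05, 0], "angular": [0, 0, 0]}, {"fingers": 1, "dp": [-0.085, -0.05, 0], "angular": [0, 0, 0]}, {"fingers": 1, "dp": [-0.085, -0.05, 0], "angular": [0, 0, 0]}, {"fingers": 1, "dp": [-0.085, -0.05, 0], "angular": [0, 0, 0]}, {"fingers": 1, "dp": [-0.085, -0.05, 0], "angular": [0, 0, 0]}]'

```text
time: 17.0
ee_pos: [0.5283, -0.2002, 0.1941]
tcp_rot: [180.0, -0.0, 117.7]
force: [0.4, -0.7, -2.1]
gripper_width: 0.0179
grasp_force: 59.4
```

```bash
python3 -c "
from h import *
tip('r',[(0,-13)]);needle('r','wr1')"
```

```text
tip slot mm 1.2 3.6 z 0.0748 F [ 0.4 -0.7 -2.1]
(0, -13) dp [-0.0278, -0.0181, -0.0] ang [0.0002, -0.0002, 0.002] rows 1.0 1.0
needle 1.62 59 median 104
```

jog_arm --increments '[{"fingers": 1, "dp": [-0.028, -0.018, 0.02], "angular": [0, 0, 0]}, {"fingers": 1, "dp": [-0.028, -0.018, 0.04], "angular": [0, 0, 0]}, {"fingers": 1, "dp": [-0.028, -0.018, 0.04], "angular": [0, 0, 0]}, {"fingers": 1, "dp": [-0.028, -0.018, 0.04], "angular": [0, 0, 0]}, {"fingers": 1, "dp": [-0.028, -0.018, 0.04], "angular": [0, 0, 0]}]'

```text
time: 17.47
ee_pos: [0.5264, -0.2178, 0.1739]
tcp_rot: [180.0, -0.0, 117.6]
force: [0.3, 0.6, -1.0]
gripper_width: 0.018
grasp_force: 59.3
```

```bash
python3 -c "
from h import *
tip('r',[(0,-13),(0,14),(0,-10)])
c,im=shot('wrist','wr2');crop(im,180,100,310,198,'wr2b')"
```

```text
tip slot mm -0.3 -14.1 z 0.0546 F [ 0.3  0.6 -1. ]
(0, -13) dp [0.0016, 0.0016, 0.0] ang [0.0, -0.0004, 0.0009] rows 1.0 1.0
(0, 14) dp [0.0488, 0.0278, 0.0] ang [0.0, -0.0004, 0.0009] rows 1.0 1.0
(0, -10) dp [0.0068, 0.0045, 0.0] ang [0.0, -0.0004, 0.0009] rows 1.0 1.0
```

View pics/wr2b.png

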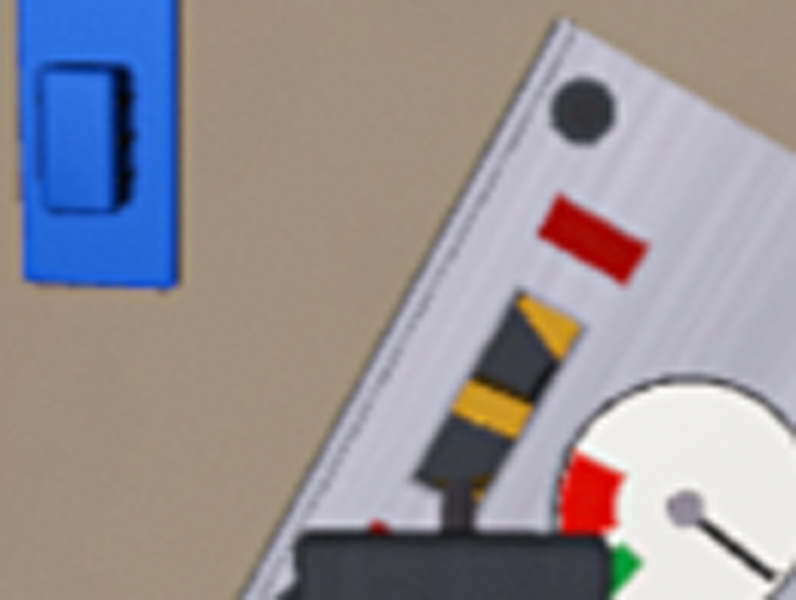

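jog_arm --increments '[{"fingers": 1, "dp": [0.001, 0.001, 0.04], "angular": [0, 0, 0]}, {"fingers": 1, "dp": [0.001, 0.001, 0.08], "angular": [0, 0, 0]}, {"fingers": 1, "dp": [0.001, 0.001, 0.08], "angular": [0, 0, 0]}, {"fingers": 1, "dp": [0.016, 0.01, 0.08], "angular": [0, 0, 0]}, {"fingers": 1, "dp": [0.031, 0.018, 0.08], "angular": [0, 0, 0]}, {"fingers": 1, "dp": [0.043, 0.025, 0.08], "angular": [0, 0, 0]}, {"fingers": 1, "dp": [0.049, 0.028, 0.08], "angular": [0, 0, 0]}, {"fingers": 1, "dp": [0.049, 0.028, 0.08], "angular": [0, 0, 0]}]'

```text
time: 18.18
ee_pos: [0.5285, -0.1892, 0.1351]
tcp_rot: [179.9, 0.1, 117.7]
force: [-0.2, -1.6, -1.2]
gripper_width: 0.0175
grasp_force: 66.0
```

jog_arm --increments '[{"fingers": 1, "dp": [-0.005, -0.003, 0], "angular": [0, 0, 0]}, {"fingers": 1, "dp": [-0.005, -0.003, -0.07], "angular": [0, 0, 0]}, {"fingers": 1, "dp": [-0.005, -0.003, -0.085], "angular": [0, 0, 0]}, {"fingers": 1, "dp": [-0.028, -0.015, -0.085], "angular": [0, 0, 0]}, {"fingers": 1, "dp": [-0.042, -0.024, -0.085], "angular": [0, 0, 0]}, {"fingers": 1, "dp": [-0.042, -0.024, -0.085], "angular": [0, 0, 0]}, {"fingers": 1, "dp": [-0.042, -0.024, -0.085], "angular": [0, 0, 0]}, {"fingers": 1, "dp": [-0.042, -0.024, -0.08], "angular": [0, 0, 0]}]'

```text
time: 18.85
ee_pos: [0.5258, -0.2149, 0.1731]
tcp_rot: [-180.0, -0.1, 117.5]
force: [0.3, -0.7, -0.9]
gripper_width: 0.0175
grasp_force: 65.9
```

```bash
python3 -c "
from h import *
tip('r',[(0,-10),(0,14)]);needle('r','wr3')"
```

```text
tip slot mm -1.0 -11.2 z 0.0538 F [ 0.3 -0.7 -0.9]
(0, -10) dp [0.0012, 0.0028, -0.0] ang [-0.0003, -0.0007, 0.0001] rows 1.0 1.0
(0, 14) dp [0.0432, 0.026, 0.0] ang [-0.0003, -0.0007, 0.0001] rows 1.0 1.0
needle 0.8 75 median 223
```

jog_arm --increments '[{"fingers": 1, "dp": [0.001, 0.002, 0.04], "angular": [0, 0, 0]}, {"fingers": 1, "dp": [0.001, 0.002, 0.08], "angular": [0, 0, 0]}, {"fingers": 1, "dp": [0.001, 0.002, 0.08], "angular": [0, 0, 0]}, {"fingers": 1, "dp": [0.015, 0.01, 0.08], "angular": [0, 0, 0]}, {"fingers": 1, "dp": [0.029, 0.018, 0.08], "angular": [0, 0, 0]}, {"fingers": 1, "dp": [0.039, 0.023, 0.08], "angular": [0, 0, 0]}, {"fingers": 1, "dp": [0.0425, 0.0255, 0.08], "angular": [0, 0, 0]}, {"fingers": 1, "dp": [0.0425, 0.0255, 0.08], "angular": [0, 0, 0]}]'

```text
time: 19.57
ee_pos: [0.529, -0.1889, 0.1351]
tcp_rot: [179.9, 0.1, 117.7]
force: [-0.5, -1.1, -1.3]
gripper_width: 0.0175
grasp_force: 65.9
```

jog_arm --increments '[{"fingers": 1, "dp": [-0.005, -0.003, 0], "angular": [0, 0, 0]}, {"fingers": 1, "dp": [-0.005, -0.003, -0.07], "angular": [0, 0, 0]}, {"fingers": 1, "dp": [-0.005, -0.003, -0.085], "angular": [0, 0, 0]}, {"fingers": 1, "dp": [-0.028, -0.015, -0.085], "angular": [0, 0, 0]}, {"fingers": 1, "dp": [-0.042, -0.024, -0.085], "angular": [0, 0, 0]}, {"fingers": 1, "dp": [-0.042, -0.024, -0.085], "angular": [0, 0, 0]}, {"fingers": 1, "dp": [-0.042, -0.024, -0.085], "angular": [0, 0, 0]}, {"fingers": 1, "dp": [-0.042, -0.024, -0.08], "angular": [0, 0, 0]}]'

```text
time: 20.23
ee_pos: [0.5264, -0.2143, 0.1731]
tcp_rot: [-180.0, -0.1, 117.5]
force: [0.5, 0.6, -1.2]
gripper_width: 0.0176
grasp_force: 65.9
```

```bash
python3 -c "
from h import *
tip('r',[(0,-10),(0,14)]);needle('r','wr4')"
```

```text
tip slot mm -0.4 -10.6 z 0.0538 F [ 0.5  0.6 -1.2]
(0, -10) dp [0.0007, 0.0013, 0.0] ang [-0.0003, -0.0006, 0.0001] rows 1.0 1.0
(0, 14) dp [0.0427, 0.0245, 0.0] ang [-0.0003, -0.0006, 0.0001] rows 1.0 1.0
needle 1.34 77 median 221
```

jog_arm --increments '[{"fingers": 1, "dp": [0.001, 0.001, 0.04], "angular": [0, 0, 0]}, {"fingers": 1, "dp": [0.001, 0.001, 0.08], "angular": [0, 0, 0]}, {"fingers": 1, "dp": [0.001, 0.001, 0.08], "angular": [0, 0, 0]}, {"fingers": 1, "dp": [0.015, 0.009, 0.08], "angular": [0, 0, 0]}, {"fingers": 1, "dp": [0.029, 0.017, 0.08], "angular": [0, 0, 0]}, {"fingers": 1, "dp": [0.038, 0.022, 0.08], "angular": [0, 0, 0]}, {"fingers": 1, "dp": [0.042, 0.024, 0.08], "angular": [0, 0, 0]}, {"fingers": 1, "dp": [0.042, 0.024, 0.08], "angular": [0, 0, 0]}]'

```text
time: 20.95
ee_pos: [0.529, -0.189, 0.1351]
tcp_rot: [179.9, 0.1, 117.6]
force: [0.3, -2.4, -1.5]
gripper_width: 0.0181
grasp_force: 65.9
```

jog_arm --increments '[{"fingers": 1, "dp": [-0.005, -0.003, 0], "angular": [0, 0, 0]}, {"fingers": 1, "dp": [-0.005, -0.003, -0.07], "angular": [0, 0, 0]}, {"fingers": 1, "dp": [-0.005, -0.003, -0.14], "angular": [0, 0, 0]}, {"fingers": 1, "dp": [-0.06, -0.003, -0.2], "angular": [0, 0, 0]}, {"fingers": 1, "dp": [-0.08, -0.003, -0.24], "angular": [0, 0, 0]}, {"fingers": 1, "dp": [-0.08, -0.003, -0.24], "angular": [0, 0, 0]}, {"fingers": 1, "dp": [-0.08, -0.003, -0.24], "angular": [0, 0, 0]}, {"fingers": 1, "dp": [-0.08, -0.003, -0.24], "angular": [0, 0, 0]}]'

```text
time: 21.62
ee_pos: [0.5444, -0.2253, 0.2532]
tcp_rot: [-180.0, -0.1, 117.6]
force: [-0.1, 0.5, -2.6]
gripper_width: 0.0175
grasp_force: 65.9
```

```bash
python3 -c "
from h import *
needle('r','wr5')
a=cv2.imread('pics/wi4.png');b=cv2.imread('pics/wr5.png')
cv2.imwrite('pics/both.png',np.hstack([cv2.resize(a[60:210,190:340],(400,400)),cv2.resize(b[60:210,190:340],(400,400))]))
go([.4884,.4252,.30],117.5)"
```

```text
needle 1.86 102 median 247
dp [1.2041, 0.5039, -0.0923] ang [-0.0006, -0.0013, 0.0009] rows 16.0 1.0
```

View pics/both.png

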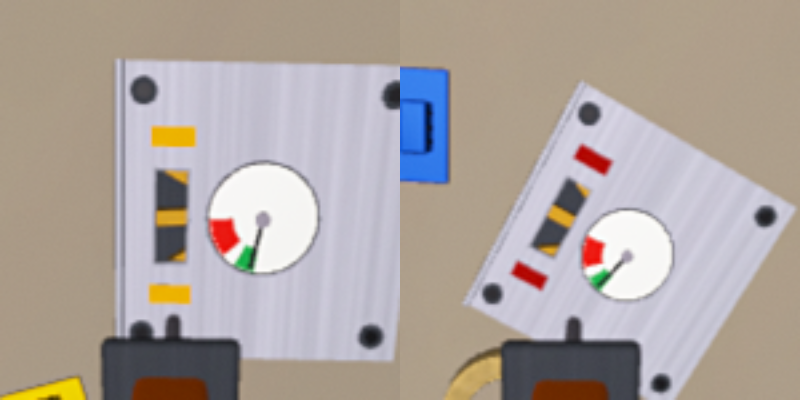

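Both needles stand in green. Yellow looks close to the edge, so I'll check its margin.

```bash
python3 - <<'E'
from h import *
# similarity fit from picture itself: px coordinates of dial centre, tip, sector edges in big upscales
for f in("wi4","wr5"):
    im=cv2.imread(f"pics/{f}.png");h=cv2.cvtColor(im,cv2.COLOR_BGR2HSV)
    g=cv2.inRange(h,(50,120,60),(80,255,255));rd=hsv(im,"r")
    sub=(slice(60,210),slice(190,340))
    big=cv2.resize(im[sub],None,fx=8,fy=8,interpolation=cv2.INTER_CUBIC)
    H=cv2.cvtColor(big,cv2.COLOR_BGR2HSV)
    wh=cv2.inRange(H,(0,0,235),(180,25,255));n,l,s,c=cv2.connectedComponentsWithStats(wh);i=1+np.argmax(s[1:,4])
    cn=max(cv2.findContours((l==i).astype(np.uint8),cv2.RETR_EXTERNAL,cv2.CHAIN_APPROX_NONE)[0],key=len);
    (cx,cy),r=cv2.minEnclosingCircle(cn)
    for nm,m in(("green",cv2.inRange(H,(50,120,60),(80,255,255))),("red",cv2.inRange(H,(0,170,120),(6,255,255))),("dark",cv2.inRange(H,(0,0,0),(180,255,90)))):
        y,x=np.nonzero(m);d=np.hypot(x-cx,y-cy);k=(d<r*.97)&(d>r*.3);a=np.degrees(np.arctan2(y-cy,x-cx))[k]%360
        print(f,nm,k.sum(),np.percentile(a,[2,50,98]).round(1) if k.sum() else None,(cx,cy,r))
E
```

```text
wi4 green 2128 [104.  112.9 120.4] (788.344970703125, 654.7359008789062, 163.0474395751953)
wi4 red 5379 [138.1 157.  176.1] (788.344970703125, 654.7359008789062, 163.0474395751953)
wi4 dark 798 [101.2 104.3 107.3] (788.344970703125, 654.7359008789062, 163.0474395751953)
wr5 green 1493 [128.7 137.1 145.1] (680.0076293945312, 762.5175170898438, 134.13156127929688)
wr5 red 3662 [164.3 183.1 202.1] (680.0076293945312, 762.5175170898438, 134.13156127929688)
wr5 dark 455 [125.5 130.7 133.4] (680.0076293945312, 762.5175170898438, 134.13156127929688)
```

jog_arm --increments '[{"fingers": 1, "dp": [0.9, 0.36, -0.06], "angular": [0, 0, 0]}, {"fingers": 1, "dp": [0.9, 0.36, -0.06], "angular": [0, 0, 0]}, {"fingers": 1, "dp": [0.9, 0.36, -0.06], "angular": [0, 0, 0]}, {"fingers": 1, "dp": [0.9, 0.36, -0.06], "angular": [0, 0, 0]}, {"fingers": 1, "dp": [0.9, 0.36, -0.06], "angular": [0, 0, 0]}, {"fingers": 1, "dp": [0.9, 0.36, -0.06], "angular": [0, 0, 0]}, {"fingers": 1, "dp": [0.9, 0.36, -0.06], "angular": [0, 0, 0]}, {"fingers": 1, "dp": [0.9, 0.36, -0.06], "angular": [0, 0, 0]}]'

```text
time: 22.33
ee_pos: [0.5095, 0.1071, 0.2733]
tcp_rot: [-179.9, -0.1, 117.6]
force: [0.8, -0.1, -0.9]
gripper_width: 0.0177
grasp_force: 65.9
```

jog_arm --increments '[{"fingers": 1, "dp": [0, 0, 0], "angular": [0, 0, 0]}, {"fingers": 1, "dp": [0, 0, 0], "angular": [0, 0, 0]}, {"fingers": 1, "dp": [0, 0, 0], "angular": [0, 0, 0]}, {"fingers": 1, "dp": [0, 0, 0], "angular": [0, 0, 0]}]'

```text
time: 22.67
ee_pos: [0.5111, 0.1032, 0.2736]
tcp_rot: [-179.9, -0.0, 117.5]
force: [-0.0, -0.1, 0.2]
gripper_width: 0.0177
grasp_force: 65.9
```

```bash
python3 -c "
from h import *
go([.4884,.426,.28],117.5)"
```

```text
dp [0.5938, 0.2573, -0.0134] ang [-0.001, -0.0, -0.0004] rows 8.0 1.0
```

jog_arm --increments '[{"fingers": 1, "dp": [0.594, 0.257, -0.013], "angular": [0, 0, 0]}, {"fingers": 1, "dp": [0.594, 0.257, -0.013], "angular": [0, 0, 0]}, {"fingers": 1, "dp": [0.594, 0.257, -0.013], "angular": [0, 0, 0]}, {"fingers": 1, "dp": [0.594, 0.257, -0.013], "angular": [0, 0, 0]}, {"fingers": 1, "dp": [0.594, 0.257, -0.013], "angular": [0, 0, 0]}, {"fingers": 1, "dp": [0.594, 0.257, -0.013], "angular": [0, 0, 0]}, {"fingers": 1, "dp": [0.594, 0.257, -0.013], "angular": [0, 0, 0]}, {"fingers": 1, "dp": [0.594, 0.257, -0.013], "angular": [0, 0, 0]}]'

```text
time: 23.33
ee_pos: [0.4881, 0.4292, 0.2803]
tcp_rot: [-180.0, -0.0, 117.5]
force: [0.1, -0.2, -0.6]
gripper_width: 0.0176
grasp_force: 65.9
```

jog_arm --increments '[{"fingers": 1, "dp": [0.02, 0.01, 0], "angular": [0, 0, 0]}, {"fingers": 1, "dp": [0.02, 0.01, 0], "angular": [0, 0, 0]}, {"fingers": 1, "dp": [0.02, 0.01, 0], "angular": [0, 0, 0]}, {"fingers": 1, "dp": [0.02, 0.01, 0], "angular": [0, 0, 0]}, {"fingers": 1, "dp": [0.02, 0.01, 0], "angular": [0, 0, 0]}]'

```text
time: 23.75
ee_pos: [0.4897, 0.4358, 0.2809]
tcp_rot: [-180.0, 0.1, 117.3]
force: [-0.7, 0.7, -1.1]
gripper_width: 0.0177
grasp_force: 65.9
```

```bash
python3 -c "
from h import *
print(get_obs()['ee_pos']);go([.4884,.426,.28],117.5);go([.4884,.426,.144],117.5)
c,im=shot('wrist','wh1');p=get_obs()['ee_pos']+OFF
print('tip px',proj(c,p),'goal',proj(c,[.4901,.4242,.025]))
crop(im,150,80,400,268,'wh1b')"
```

```text
[0.48968264 0.4357664  0.28090107]
dp [-0.0162, -0.0112, 0.0018] ang [-0.0002, 0.0008, -0.0014] rows 1.0 1.0
dp [-0.0157, -0.0112, 0.2738] ang [-0.0002, 0.0008, -0.0014] rows 4.0 1.0
tip px [254.16082144 178.49410042] goal [249.76796806 160.28683467]
```

View pics/wh1b.png

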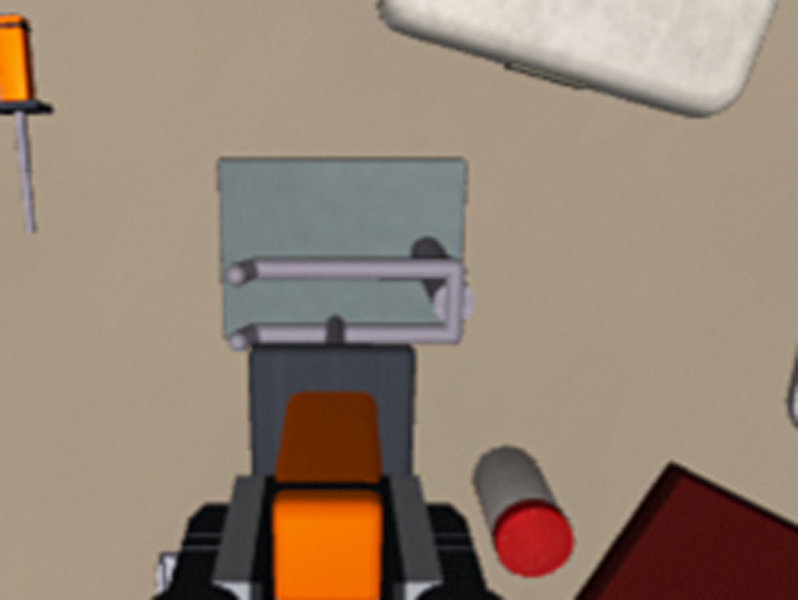

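The key sits in the hand as before. I'll correct the position, then lower in two stages.

jog_arm --increments '[{"fingers": 1, "dp": [-0.016, -0.011, 0], "angular": [0, 0, 0]}, {"fingers": 1, "dp": [-0.016, -0.011, 0.04], "angular": [0, 0, 0]}, {"fingers": 1, "dp": [-0.016, -0.011, 0.08], "angular": [0, 0, 0]}, {"fingers": 1, "dp": [-0.016, -0.011, 0.08], "angular": [0, 0, 0]}, {"fingers": 1, "dp": [-0.016, -0.011, 0.08], "angular": [0, 0, 0]}, {"fingers": 1, "dp": [-0.016, -0.011, 0.08], "angular": [0, 0, 0]}]'

```text
time: 24.3
ee_pos: [0.4874, 0.4287, 0.2423]
tcp_rot: [179.9, -0.0, 117.5]
force: [-0.2, -0.1, -0.4]
gripper_width: 0.0176
grasp_force: 65.9
```

```bash
python3 -c "
from h import *
print(get_obs()['ee_pos']);go([.4884,.426,.150],117.5)"
```

```text
[0.48743555 0.42871466 0.242319  ]
dp [-0.0057, -0.001, 0.1846] ang [0.0006, -0.0001, 0.0001] rows 3.0 1.0
```

jog_arm --increments '[{"fingers": 1, "dp": [-0.005, -0.001, 0], "angular": [0, 0, 0]}, {"fingers": 1, "dp": [-0.005, -0.001, 0.04], "angular": [0, 0, 0]}, {"fingers": 1, "dp": [-0.005, -0.001, 0.08], "angular": [0, 0, 0]}, {"fingers": 1, "dp": [-0.005, -0.001, 0.12], "angular": [0, 0, 0]}, {"fingers": 1, "dp": [-0.005, -0.001, 0.16], "angular": [0, 0, 0]}, {"fingers": 1, "dp": [-0.005, -0.001, 0.18], "angular": [0, 0, 0]}, {"fingers": 1, "dp": [-0.005, -0.001, 0.18], "angular": [0, 0, 0]}, {"fingers": 1, "dp": [-0.005, -0.001, 0.18], "angular": [0, 0, 0]}]'

```text
time: 24.97
ee_pos: [0.4878, 0.4268, 0.1517]
tcp_rot: [180.0, -0.0, 117.6]
force: [-0.6, -0.3, -1.1]
gripper_width: 0.0183
grasp_force: 65.9
```

Lower the last few mm, until the collar bears on the prongs.

jog_arm --increments '[{"fingers": 1, "dp": [0, 0, 0.006], "angular": [0, 0, 0]}, {"fingers": 1, "dp": [0, 0, 0.012], "angular": [0, 0, 0]}, {"fingers": 1, "dp": [0, 0, 0.0135], "angular": [0, 0, 0]}, {"fingers": 1, "dp": [0, 0, 0.0135], "angular": [0, 0, 0]}, {"fingers": 1, "dp": [0, 0, 0.0135], "angular": [0, 0, 0]}]'

```text
time: 25.38
ee_pos: [0.4877, 0.4267, 0.1447]
tcp_rot: [180.0, -0.0, 117.6]
force: [-1.0, 0.0, -1.3]
gripper_width: 0.0179
grasp_force: 65.9
```

jog_arm --increments '[{"fingers": 1, "dp": [0, 0, 0.002], "angular": [0, 0, 0]}, {"fingers": 1, "dp": [0, 0, 0.003], "angular": [0, 0, 0]}, {"fingers": 1, "dp": [0, 0, 0.003], "angular": [0, 0, 0]}]'

```text
time: 25.63
ee_pos: [0.4875, 0.4265, 0.1428]
tcp_rot: [-180.0, 0.0, 117.6]
force: [-0.1, -0.4, -1.5]
gripper_width: 0.018
grasp_force: 65.9
```

jog_arm --increments '[{"fingers": -1, "dp": [0, 0, 0], "angular": [0, 0, 0]}, {"fingers": -1, "dp": [0, 0, 0], "angular": [0, 0, 0]}, {"fingers": -1, "dp": [0, 0, 0], "angular": [0, 0, 0]}, {"fingers": -1, "dp": [0, 0, 0], "angular": [0, 0, 0]}, {"fingers": -1, "dp": [0, 0, 0], "angular": [0, 0, 0]}, {"fingers": -1, "dp": [0, 0, 0], "angular": [0, 0, 0]}, {"fingers": -1, "dp": [0, 0, 0], "angular": [0, 0, 0]}, {"fingers": -1, "dp": [0, 0, 0], "angular": [0, 0, 0]}]'

```text
time: 26.3
ee_pos: [0.4876, 0.4266, 0.1429]
tcp_rot: [180.0, -0.0, 117.6]
force: [0.0, -0.7, -0.7]
gripper_width: 0.0854
grasp_force: 0.0
```

jog_arm --increments '[{"fingers": -1, "dp": [0, 0, -0.05], "angular": [0, 0, 0]}, {"fingers": -1, "dp": [0, 0, -0.12], "angular": [0, 0, 0]}, {"fingers": -1, "dp": [0, 0, -0.18], "angular": [0, 0, 0]}, {"fingers": -1, "dp": [0, 0, -0.2], "angular": [0, 0, 0]}, {"fingers": -1, "dp": [-0.03, 0, -0.2], "angular": [0, 0, 0]}, {"fingers": -1, "dp": [-0.03, 0, -0.2], "angular": [0, 0, 0]}, {"fingers": -1, "dp": [-0.03, 0, -0.2], "angular": [0, 0, 0]}]'

```text
time: 26.88
ee_pos: [0.4952, 0.4104, 0.2409]
tcp_rot: [-179.8, 0.1, 117.4]
force: [0.5, -1.0, -0.8]
gripper_width: 0.0855
grasp_force: 0.0
```

```bash
python3 -c "
from h import *
c,im=shot('wrist','wh2');print(get_obs()['ee_pos'])
for b in blobs(hsv(im,'o'),60): print(b[:2],ray(c,b[0],.174))
c,im=shot('wrist');crop(im,150,80,400,268,'wh2b')
c,im=shot('top','t3')
for t in('cap_a',): 
  for d in pinpoint('top',t): print(d['uv'],d['score'],ray(c,d['uv'],0).round(4))
for col in 'yr': print(col,[(b[0],b[1],ray(c,b[0],.005).round(4)) for b in blobs(hsv(im,col),20)])
"
```

```text
[0.49444177 0.41114364 0.24061659]
([146.7, 78.5], 263) [0.37972497 0.45378424 0.174     ]
([253.3, 157.6], 140) [0.48075197 0.43692907 0.174     ]
([254.0, 174.6], 499) [0.48801131 0.42425184 0.174     ]
[237.9, 219.0] 0.72 [0.4439 0.1165 0.    ]
[223.1, 248.8] 0.57 [0.3397 0.171  0.    ]
[309.9, 209.4] 0.47 [ 0.472  -0.1397  0.    ]
[269.0, 218.3] 0.41 [0.4438 0.006  0.    ]
y [([244.5, 196.1], 65, array([0.5245, 0.0912, 0.005 ])), ([234.7, 221.1], 132, array([0.4365, 0.1277, 0.005 ]))]
r []
```

View pics/wh2b.png

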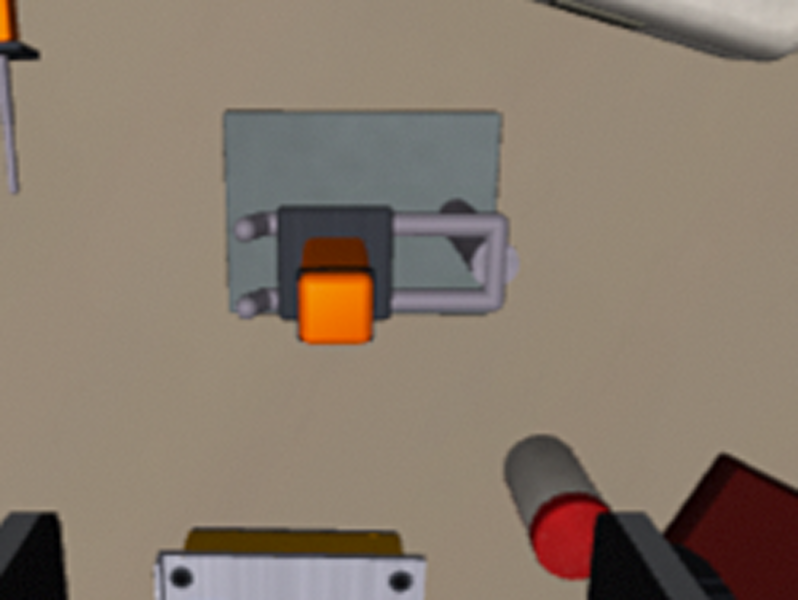

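The key hangs in the fork, with its collar on both prongs. The larger yellow cap is next; I'll go to view it.

```bash
python3 -c "
from h import *
go([.450,.101,.22],117.5)"
```

```text
dp [-0.5124, -0.366, 0.0434] ang [-0.0013, 0.0001, 0.0006] rows 8.0 1.0
```

jog_arm --increments '[{"fingers": -1, "dp": [-0.512, -0.366, 0], "angular": [0, 0, 0]}, {"fingers": -1, "dp": [-0.512, -0.366, 0], "angular": [0, 0, 0]}, {"fingers": -1, "dp": [-0.512, -0.366, 0], "angular": [0, 0, 0]}, {"fingers": -1, "dp": [-0.512, -0.366, 0], "angular": [0, 0, 0]}, {"fingers": -1, "dp": [-0.512, -0.366, 0.02], "angular": [0, 0, 0]}, {"fingers": -1, "dp": [-0.512, -0.366, 0.04], "angular": [0, 0, 0]}, {"fingers": -1, "dp": [-0.512, -0.366, 0.04], "angular": [0, 0, 0]}, {"fingers": -1, "dp": [-0.512, -0.366, 0.04], "angular": [0, 0, 0]}]'

```text
time: 27.75
ee_pos: [0.449, 0.097, 0.2216]
tcp_rot: [-179.8, 0.1, 117.4]
force: [-0.2, -1.1, -0.2]
gripper_width: 0.0855
grasp_force: 0.0
```

jog_arm --increments '[{"fingers": -1, "dp": [0, 0, 0], "angular": [0, 0, 0]}, {"fingers": -1, "dp": [0, 0, 0], "angular": [0, 0, 0]}, {"fingers": -1, "dp": [0, 0, 0], "angular": [0, 0, 0]}, {"fingers": -1, "dp": [0, 0, 0], "angular": [0, 0, 0]}]'

```text
time: 28.08
ee_pos: [0.4509, 0.1036, 0.223]
tcp_rot: [180.0, -0.0, 117.7]
force: [-0.0, 0.4, -0.2]
gripper_width: 0.0854
grasp_force: 0.0
```

```bash
cat >> h.py <<'E'
def caps(col,f=None,zb=.005):
    c,im=shot("wrist",f);out=[]
    for b in blobs(hsv(im,col),150):
        y,x=np.nonzero(b[2]);w=np.array([ray(c,(i,j),zb)[:2] for i,j in zip(x,y)])
        (cx,cy),(a,d),t=cv2.minAreaRect((w*1e4).astype(np.float32))
        if d<a: a,d,t=d,a,t+90
        # t: angle of short side (width a); long side = t+90
        print(col,b[:2],"centre",round(cx/1e4,4),round(cy/1e4,4),"size",round(a/10),round(d/10),"long yaw",round((t+90)%180,1))
    return c,im
E
python3 -c "
from h import *
print(get_obs()['ee_pos']);c,im=caps('y','wc1');caps('r');crop(im,80,30,400,270,'wc1b')"
```

```text
[0.45088924 0.10358321 0.22295701]
y ([251.3, 138.4], 989) centre 0.4359 0.1264 size 30 58 long yaw 74.7
y ([294.2, 189.5], 430) centre 0.5234 0.0915 size 22 43 long yaw 43.3
r ([211.9, 214.0], 695) centre 0.436 0.0028 size 29 57 long yaw 97.3
```

View pics/wc1b.png

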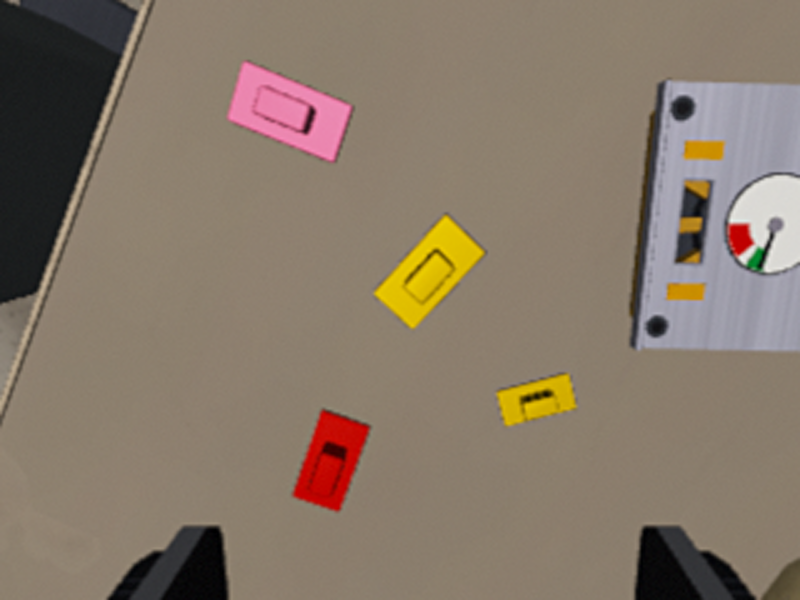

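The larger yellow cap (30 x 58 mm) is at crop (430,270). The 22 x 43 mm one at (537,400) is the look-alike. Now I'll grasp cap_b.

```bash
python3 -c "
from h import *
go([.4359,.1264,.10],74.7);go([.4359,.1264,.021],74.7)"
```

```text
dp [0.0544, -0.0052, 0.2459] ang [0.0001, -0.0003, 0.3585] rows 4.0 7.0
dp [0.0543, -0.0053, 0.4039] ang [0.0001, -0.0003, 0.3585] rows 5.0 7.0
```

jog_arm --increments '[{"fingers": -1, "dp": [0.054, -0.005, 0.24], "angular": [0, 0, 0.358]}, {"fingers": -1, "dp": [0.054, -0.005, 0.24], "angular": [0, 0, 0.358]}, {"fingers": -1, "dp": [0.054, -0.005, 0.24], "angular": [0, 0, 0.358]}, {"fingers": -1, "dp": [0.054, -0.005, 0.24], "angular": [0, 0, 0.358]}, {"fingers": -1, "dp": [0.054, -0.005, 0.24], "angular": [0, 0, 0.358]}, {"fingers": -1, "dp": [0.054, -0.005, 0.24], "angular": [0, 0, 0.358]}, {"fingers": -1, "dp": [0.054, -0.005, 0.24], "angular": [0, 0, 0.358]}, {"fingers": -1, "dp": [0.054, -0.005, 0.24], "angular": [0, 0, 0.358]}]'

```text
time: 28.85
ee_pos: [0.4361, 0.1255, 0.1028]
tcp_rot: [180.0, -0.0, 74.9]
force: [-0.2, -0.3, -0.6]
gripper_width: 0.0855
grasp_force: 0.0
```

```bash
python3 -c "
from h import *
print(get_obs()['ee_pos'],get_obs()['tcp_rot']);go([.4359,.1264,.021],74.7);caps('y','wc2')"
```

```text
[0.43607333 0.12551475 0.10283514] [ 1.79997752e+02 -1.43185978e-02  7.49119700e+01]
dp [0.0016, -0.0008, 0.1637] ang [0.0, -0.0001, 0.0018] rows 2.0 1.0
y ([325.9, 15.3], 310) centre 0.5311 0.2467 size 9 21 long yaw 26.2
y ([378.7, 89.6], 248) centre 0.5653 0.178 size 9 21 long yaw 26.4
y ([252.1, 180.0], 1738) centre 0.4363 0.127 size 30 57 long yaw 74.7
y ([348.1, 191.2], 890) centre 0.524 0.0914 size 24 42 long yaw 43.1
```

jog_arm --increments '[{"fingers": -1, "dp": [0.002, -0.001, 0.06], "angular": [0, 0, 0.002]}, {"fingers": -1, "dp": [0.002, -0.001, 0.11], "angular": [0, 0, 0.002]}, {"fingers": -1, "dp": [0.002, -0.001, 0.145], "angular": [0, 0, 0.002]}, {"fingers": -1, "dp": [0.002, -0.001, 0.162], "angular": [0, 0, 0.002]}, {"fingers": -1, "dp": [0.002, -0.001, 0.162], "angular": [0, 0, 0.002]}, {"fingers": -1, "dp": [0.002, -0.001, 0.162], "angular": [0, 0, 0.002]}, {"fingers": -1, "dp": [0.002, -0.001, 0.162], "angular": [0, 0, 0.002]}]'

```text
time: 29.48
ee_pos: [0.4367, 0.126, 0.0228]
tcp_rot: [179.9, -0.1, 74.4]
force: [-0.1, 0.9, 0.8]
gripper_width: 0.0855
grasp_force: 0.0
```

jog_arm --increments '[{"fingers": 1, "dp": [0, 0, 0], "angular": [0, 0, 0]}, {"fingers": 1, "dp": [0, 0, 0], "angular": [0, 0, 0]}, {"fingers": 1, "dp": [0, 0, 0], "angular": [0, 0, 0]}, {"fingers": 1, "dp": [0, 0, 0], "angular": [0, 0, 0]}, {"fingers": 1, "dp": [0, 0, 0], "angular": [0, 0, 0]}, {"fingers": 1, "dp": [0, 0, 0], "angular": [0, 0, 0]}, {"fingers": 1, "dp": [0, 0, 0], "angular": [0, 0, 0]}, {"fingers": 1, "dp": [0, 0, 0], "angular": [0, 0, 0]}]'

```text
time: 30.15
ee_pos: [0.4357, 0.1256, 0.0218]
tcp_rot: [-180.0, -0.0, 74.4]
force: [-0.4, 0.2, -0.2]
gripper_width: -0.0004
grasp_force: 0.0
```

```bash
python3 -c "
from h import *
c,im=caps('y','wc3');crop(im,130,80,400,282,'wc3b')"
```

```text
y ([407.0, 26.6], 268) centre 0.5521 0.2126 size 8 10 long yaw 30.1
y ([430.8, 50.4], 225) centre 0.5623 0.1965 size 9 13 long yaw 30.1
y ([451.9, 80.3], 672) centre 0.5749 0.1763 size 10 23 long yaw 26.5
y ([252.5, 202.2], 2513) centre 0.4373 0.1307 size 30 48 long yaw 74.4
y ([386.5, 224.7], 1787) centre 0.5248 0.0905 size 28 42 long yaw 43.2
```

View pics/wc3b.png

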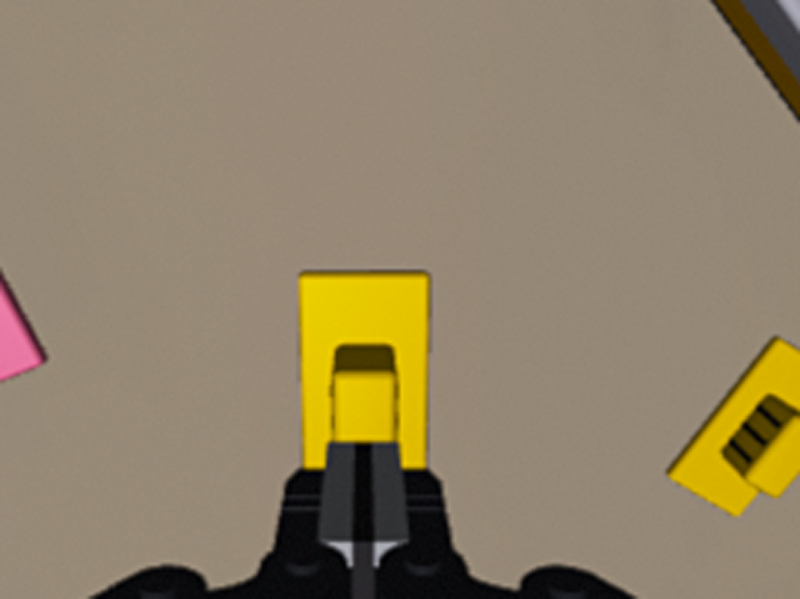

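```bash
python3 -c "
from h import *
c=get_calibration('wrist');P=ray(c,(253.2,196.4),.005);print(P)
for z in(.01,.015,.02,.025): print(z,proj(c,[P[0],P[1],z]))
p=get_obs()['ee_pos'];print('finger tips',[proj(c,[p[0],p[1],z]) for z in (.0,.011,.02,.03)],'base near edge',ray(c,(253,171.5),.005))
print('block face vs cap centre', np.hypot(*(P[:2]-[.4363,.127])))
"
```

```text
[0.43964875 0.13746482 0.005     ]
0.01 [253.22866227 198.80915485]
0.015 [253.25882212 201.3441851 ]
0.02 [253.29060005 204.01522064]
0.025 [253.32412987 206.83350827]
finger tips [array([252.33366117, 210.87590852]), array([252.34798137, 216.89737017]), array([252.3609292 , 222.34176935]), array([252.37683164, 229.02854292])] base near edge [0.44419684 0.15429061 0.005     ]
block face vs cap centre 0.01098756622699264
```

```bash
python3 -c "
from h import *
c=get_calibration('wrist');p=get_obs()['ee_pos'];t=np.radians(74.4);x=np.array([np.cos(t),np.sin(t),0])
for f in(0,.005,.011):
  for z in(.0,.011,.022,.03,.04,.05,.06): print(f,z,proj(c,np.r_[p[:2],z]+f*x).round(1))
"; python3 - <<'E'
import cv2
a=cv2.imread("pics/wc3.png")[190:384,150:350];cv2.imwrite("pics/wc3c.png",cv2.resize(a,None,fx=3,fy=3,interpolation=cv2.INTER_CUBIC))
E
```

```text
0 0.0 [252.3 210.9]
0 0.011 [252.3 216.9]
0 0.022 [252.4 223.6]
0 0.03 [252.4 229. ]
0 0.04 [252.4 236.5]
0 0.05 [252.4 244.9]
0 0.06 [252.4 254.4]
0.005 0.0 [252.3 204.3]
0.005 0.011 [252.3 210. ]
0.005 0.022 [252.4 216.4]
0.005 0.03 [252.4 221.5]
0.005 0.04 [252.4 228.6]
0.005 0.05 [252.4 236.6]
0.005 0.06 [252.4 245.6]
0.011 0.0 [252.3 196.2]
0.011 0.011 [252.3 201.5]
0.011 0.022 [252.4 207.5]
0.011 0.03 [252.4 212.3]
0.011 0.04 [252.4 218.9]
0.011 0.05 [252.4 226.3]
0.011 0.06 [252.4 234.8]
```

View pics/wc3c.png

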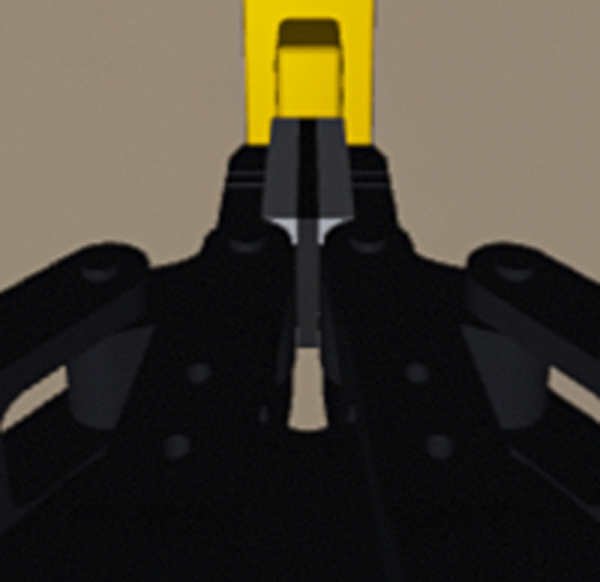

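The pads shut above the grip block, so the tips stand higher than assumed. I'll probe gently with the fingers shut to find the tip height.

jog_arm --increments '[{"fingers": 1, "dp": [0, 0, 0.003], "angular": [0, 0, 0]}, {"fingers": 1, "dp": [0, 0, 0.006], "angular": [0, 0, 0]}, {"fingers": 1, "dp": [0, 0, 0.006], "angular": [0, 0, 0]}]'

```text
time: 30.45
ee_pos: [0.4355, 0.1255, 0.0185]
tcp_rot: [-180.0, 0.0, 74.4]
force: [0.0, 0.2, 0.1]
gripper_width: 0.0002
grasp_force: 0.0
```

jog_arm --increments '[{"fingers": 1, "dp": [0, 0, 0.003], "angular": [0, 0, 0]}, {"fingers": 1, "dp": [0, 0, 0.006], "angular": [0, 0, 0]}, {"fingers": 1, "dp": [0, 0, 0.006], "angular": [0, 0, 0]}]'

```text
time: 30.7
ee_pos: [0.4355, 0.1255, 0.0155]
tcp_rot: [-180.0, 0.0, 74.4]
force: [0.6, -1.0, 0.1]
gripper_width: -0.0001
grasp_force: 0.0
```

jog_arm --increments '[{"fingers": 1, "dp": [0, 0, 0.003], "angular": [0, 0, 0]}, {"fingers": 1, "dp": [0, 0, 0.006], "angular": [0, 0, 0]}, {"fingers": 1, "dp": [0, 0, 0.006], "angular": [0, 0, 0]}]'

```text
time: 30.95
ee_pos: [0.4355, 0.1255, 0.0126]
tcp_rot: [-180.0, 0.0, 74.4]
force: [-0.6, -0.0, -0.4]
gripper_width: 0.0004
grasp_force: 0.0
```

```bash
python3 - <<'E'
from h import *
c,im=shot("wrist","wc4");print(get_obs()["ee_pos"],get_obs()["force"])
# finger-top front edge row along centre columns and cap features
g=cv2.cvtColor(im,cv2.COLOR_BGR2HSV)[:,:,2]
print(im[190:245:3,248].tolist())
c2,im2=shot("side","sc4");p=get_obs()["ee_pos"];u,v=proj(c2,p);print(u,v);crop(im2,u-60,v-50,u+60,v+40,"sc4b")
E
```

```text
[0.43559178 0.1255237  0.01268312] [ 0.45213006 -0.05517522 -0.15199601]
[[0, 202, 232], [0, 200, 231], [0, 200, 231], [0, 207, 242], [0, 52, 65], [0, 58, 71], [0, 55, 71], [0, 131, 163], [0, 197, 231], [0, 197, 230], [0, 197, 229], [0, 196, 229], [0, 196, 229], [45, 88, 105], [56, 52, 52], [53, 50, 49], [50, 47, 47], [49, 47, 45], [49, 46, 45]]
253.6054450725849 244.84936201861112
```

View pics/sc4b.png

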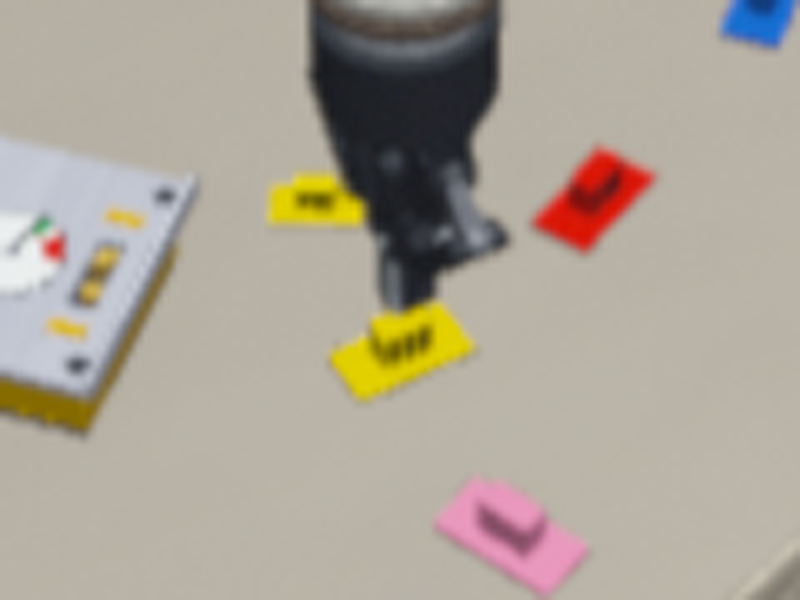

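The side view shows the shut fingertips just above the block, although the TCP reads z = 0.013. The tips therefore sit well above nominal, so I'll keep probing for contact.

jog_arm --increments '[{"fingers": 1, "dp": [0, 0, 0.003], "angular": [0, 0, 0]}, {"fingers": 1, "dp": [0, 0, 0.004], "angular": [0, 0, 0]}, {"fingers": 1, "dp": [0, 0, 0.004], "angular": [0, 0, 0]}]'

```text
time: 31.3
ee_pos: [0.4357, 0.1255, 0.0107]
tcp_rot: [-180.0, 0.0, 74.4]
force: [-0.5, -0.6, 0.5]
gripper_width: -0.0
grasp_force: 0.0
```

jog_arm --increments '[{"fingers": 1, "dp": [0, 0, 0.003], "angular": [0, 0, 0]}, {"fingers": 1, "dp": [0, 0, 0.004], "angular": [0, 0, 0]}, {"fingers": 1, "dp": [0, 0, 0.004], "angular": [0, 0, 0]}]'

```text
time: 31.55
ee_pos: [0.4356, 0.1255, 0.0087]
tcp_rot: [-180.0, 0.0, 74.4]
force: [0.0, 0.4, -0.1]
gripper_width: -0.0
grasp_force: 0.0
```

jog_arm --increments '[{"fingers": 1, "dp": [0, 0, 0.003], "angular": [0, 0, 0]}, {"fingers": 1, "dp": [0, 0, 0.004], "angular": [0, 0, 0]}, {"fingers": 1, "dp": [0, 0, 0.004], "angular": [0, 0, 0]}]'

```text
time: 31.8
ee_pos: [0.4356, 0.1255, 0.0067]
tcp_rot: [-180.0, 0.0, 74.4]
force: [0.0, 1.0, 0.1]
gripper_width: -0.0004
grasp_force: 0.0
```

```bash
python3 - <<'E'
from h import *
c,im=shot("wrist","wc5");print(get_obs()["ee_pos"],get_obs()["force"])
c2,im2=shot("side","sc5");h=cv2.cvtColor(im,cv2.COLOR_BGR2HSV)
y=hsv(im,"y")
for u in(246,250,255,258): print(u,[int(v) for v in np.nonzero(np.diff((y[150:270,u]>0).astype(int)))[0]+150])
g=cv2.cvtColor(im,cv2.COLOR_BGR2GRAY)
print(g[226:238,225:282:4])
E
```

```text
[0.43565561 0.12553054 0.00675139] [-0.32303538 -0.35060327  0.4870119 ]
246 [176, 204, 213, 229]
250 [176, 204, 213, 229]
255 [176, 204, 213, 229]
258 [176, 204, 213, 229]
[[138 124 183 183 137 185 184 183 181 178 137 180 180 138 139]
 [139 124 183 181 138 189 188 186 183 181 135 179 179 138 139]
 [139 124 184 183 115 165 161 157 160 158 137 179 179 139 139]
 [139 129 184 184  67  89  81  68  88  85 137 179 179 139 139]
 [139 131 183 183  46  46  37   8  47  46 125 179 178 141 140]
 [138 129 183 183  47  49  36   4  51  49 122 177 177 141 139]
 [139 128 181 184  46  49  39   4  49  51 124 177 177 139 141]
 [139 128 182 183  45  52  41   9  51  49 124 178 177 139 140]
 [140 129 181 183  45  51  39   8  53  51 125 179 177 140 140]
 [140 129 183 185  44  49  32   8  52  50 128 181 178 140 140]
 [140 130 187 189  44  50  30   5  51  50 129 182 179 142 139]
 [141 140 158 157  46  52  30   6  51  51 108 153 150 140 140]]
```

jog_arm --increments '[{"fingers": 1, "dp": [0, 0, 0.003], "angular": [0, 0, 0]}, {"fingers": 1, "dp": [0, 0, 0.004], "angular": [0, 0, 0]}, {"fingers": 1, "dp": [0, 0, 0.004], "angular": [0, 0, 0]}]'

```text
time: 32.15
ee_pos: [0.4356, 0.1255, 0.0047]
tcp_rot: [-180.0, 0.0, 74.4]
force: [0.1, -0.4, 0.8]
gripper_width: 0.0001
grasp_force: 0.0
```

jog_arm --increments '[{"fingers": 1, "dp": [0, 0, 0.003], "angular": [0, 0, 0]}, {"fingers": 1, "dp": [0, 0, 0.004], "angular": [0, 0, 0]}, {"fingers": 1, "dp": [0, 0, 0.004], "angular": [0, 0, 0]}]'

```text
time: 32.4
ee_pos: [0.4356, 0.1255, 0.0027]
tcp_rot: [-180.0, 0.0, 74.4]
force: [-0.4, 0.5, -0.3]
gripper_width: -0.0
grasp_force: 0.0
```

jog_arm --increments '[{"fingers": 1, "dp": [0, 0, 0.003], "angular": [0, 0, 0]}, {"fingers": 1, "dp": [0, 0, 0.004], "angular": [0, 0, 0]}, {"fingers": 1, "dp": [0, 0, 0.004], "angular": [0, 0, 0]}]'

```text
time: 32.65
ee_pos: [0.4359, 0.1255, 0.0022]
tcp_rot: [180.0, 0.0, 74.4]
force: [-4.5, -1.4, 21.3]
gripper_width: -0.0003
grasp_force: 10.1
```

Contact with the block top (z = 0.025) came at TCP z = 0.0025, so the shut tips stand about 22 mm above the TCP. I'll raise, open, and grasp with the TCP at about -0.012.

jog_arm --increments '[{"fingers": 1, "dp": [0, 0, -0.03], "angular": [0, 0, 0]}, {"fingers": -1, "dp": [0, 0, -0.06], "angular": [0, 0, 0]}, {"fingers": -1, "dp": [0, 0, -0.06], "angular": [0, 0, 0]}, {"fingers": -1, "dp": [0, 0, -0.06], "angular": [0, 0, 0]}, {"fingers": -1, "dp": [0, 0, -0.06], "angular": [0, 0, 0]}, {"fingers": -1, "dp": [0, 0, -0.06], "angular": [0, 0, 0]}, {"fingers": -1, "dp": [0, 0, -0.06], "angular": [0, 0, 0]}, {"fingers": -1, "dp": [0, 0, -0.06], "angular": [0, 0, 0]}]'

```text
time: 33.32
ee_pos: [0.4352, 0.1254, 0.0303]
tcp_rot: [-179.9, 0.0, 74.4]
force: [-0.1, -0.5, 0.0]
gripper_width: 0.0831
grasp_force: 0.0
```

```bash
python3 -c "
from h import *
print(get_obs()['gripper_width']);caps('y','wc6');go([.4363,.127,-.012],74.7)"
```

```text
0.08312341719805108
y ([399.5, 30.3], 242) centre 0.5514 0.2123 size 8 10 long yaw 30.1
y ([421.9, 52.8], 190) centre 0.5635 0.195 size 7 15 long yaw 57.9
y ([441.5, 81.0], 589) centre 0.5734 0.1766 size 10 23 long yaw 26.4
y ([253.1, 205.9], 2978) centre 0.4361 0.1267 size 30 58 long yaw 74.5
y ([382.1, 219.7], 1545) centre 0.5247 0.0906 size 27 42 long yaw 43.1
dp [0.0035, 0.0011, 0.0847] ang [-0.0004, 0.0002, -0.0028] rows 2.0 1.0
```

jog_arm --increments '[{"fingers": -1, "dp": [0.003, 0.001, 0.03], "angular": [0, 0, 0]}, {"fingers": -1, "dp": [0.003, 0.001, 0.06], "angular": [0, 0, 0]}, {"fingers": -1, "dp": [0.003, 0.001, 0.08], "angular": [0, 0, 0]}, {"fingers": -1, "dp": [0.003, 0.001, 0.084], "angular": [0, 0, 0]}, {"fingers": -1, "dp": [0.003, 0.001, 0.084], "angular": [0, 0, 0]}, {"fingers": -1, "dp": [0.003, 0.001, 0.084], "angular": [0, 0, 0]}]'

```text
time: 33.87
ee_pos: [0.4366, 0.1269, -0.0111]
tcp_rot: [-180.0, 0.0, 74.4]
force: [0.4, -0.6, 0.3]
gripper_width: 0.0851
grasp_force: 0.0
```

jog_arm --increments '[{"fingers": 1, "dp": [0, 0, 0], "angular": [0, 0, 0]}, {"fingers": 1, "dp": [0, 0, 0], "angular": [0, 0, 0]}, {"fingers": 1, "dp": [0, 0, 0], "angular": [0, 0, 0]}, {"fingers": 1, "dp": [0, 0, 0], "angular": [0, 0, 0]}, {"fingers": 1, "dp": [0, 0, 0], "angular": [0, 0, 0]}, {"fingers": 1, "dp": [0, 0, 0], "angular": [0, 0, 0]}, {"fingers": 1, "dp": [0, 0, 0], "angular": [0, 0, 0]}, {"fingers": 1, "dp": [0, 0, 0], "angular": [0, 0, 0]}]'

```text
time: 34.53
ee_pos: [0.4369, 0.1269, -0.0108]
tcp_rot: [180.0, -0.0, 74.4]
force: [-1.7, -0.0, 6.3]
gripper_width: 0.0127
grasp_force: 60.2
```

jog_arm --increments '[{"fingers": 1, "dp": [0, 0, -0.06], "angular": [0, 0, 0]}, {"fingers": 1, "dp": [0, 0, -0.14], "angular": [0, 0, 0]}, {"fingers": 1, "dp": [0, 0, -0.22], "angular": [0, 0, 0]}, {"fingers": 1, "dp": [0, 0, -0.26], "angular": [0, 0, 0]}, {"fingers": 1, "dp": [0, 0, -0.26], "angular": [0, 0, 0]}, {"fingers": 1, "dp": [0, 0, -0.26], "angular": [0, 0, 0]}, {"fingers": 1, "dp": [0, 0, -0.26], "angular": [0, 0, 0]}]'

```text
time: 35.12
ee_pos: [0.4359, 0.1265, 0.1181]
tcp_rot: [-179.9, 0.0, 74.3]
force: [0.1, -0.1, 0.3]
gripper_width: 0.0125
grasp_force: 59.6
```

```bash
python3 -c "
from h import *
o=get_obs();print(o['gripper_width'],o['ee_pos']);go([.5345,.2103,.11],116.3);caps('y','wc7',.005+o['ee_pos'][2]+.0108)"
```

```text
0.012455198625121927 [0.43591188 0.12647668 0.11814096]
dp [0.2146, 0.1446, 0.016] ang [-0.0005, 0.0002, -0.3496] rows 4.0 6.0
y ([319.6, 21.7], 270) centre 0.4958 0.2238 size 5 11 long yaw 26.0
y ([370.1, 90.2], 220) centre 0.514 0.1873 size 5 11 long yaw 26.5
y ([343.8, 186.4], 825) centre 0.4924 0.1408 size 13 23 long yaw 43.1
y ([251.9, 206.1], 1915) centre 0.4395 0.14 size 29 30 long yaw 165.1
y ([252.0, 253.1], 1192) centre 0.4322 0.1141 size 15 32 long yaw 74.4
```

jog_arm --increments '[{"fingers": 1, "dp": [0.214, 0.144, 0], "angular": [0, 0, -0.35]}, {"fingers": 1, "dp": [0.214, 0.144, 0], "angular": [0, 0, -0.35]}, {"fingers": 1, "dp": [0.214, 0.144, 0], "angular": [0, 0, -0.35]}, {"fingers": 1, "dp": [0.214, 0.144, 0], "angular": [0, 0, -0.35]}, {"fingers": 1, "dp": [0.214, 0.144, 0], "angular": [0, 0, -0.35]}, {"fingers": 1, "dp": [0.214, 0.144, 0], "angular": [0, 0, -0.35]}, {"fingers": 1, "dp": [0.214, 0.144, 0], "angular": [0, 0, -0.35]}, {"fingers": 1, "dp": [0.214, 0.144, 0], "angular": [0, 0, -0.35]}]'

```text
time: 35.83
ee_pos: [0.5336, 0.21, 0.1169]
tcp_rot: [-179.8, -0.1, 116.2]
force: [-0.4, -0.9, -0.3]
gripper_width: 0.0122
grasp_force: 59.6
```

```bash
python3 -c "
from h import *
o=get_obs();print(o['gripper_width'],o['ee_pos'],o['tcp_rot']);go([.5345,.2103,.045],116.3)"
```

```text
0.012220911391886581 [0.53360074 0.21003326 0.11688292] [-1.79804033e+02 -6.08560672e-02  1.16166320e+02]
dp [-0.0005, 0.0023, 0.1438] ang [-0.0016, -0.0005, -0.0011] rows 2.0 1.0
```

Lower to just above the plate, check, then seat the cap.

jog_arm --increments '[{"fingers": 1, "dp": [0, 0.001, 0], "angular": [0, 0, 0]}, {"fingers": 1, "dp": [0, 0.001, 0.04], "angular": [0, 0, 0]}, {"fingers": 1, "dp": [0, 0.001, 0.08], "angular": [0, 0, 0]}, {"fingers": 1, "dp": [0, 0.001, 0.12], "angular": [0, 0, 0]}, {"fingers": 1, "dp": [0, 0.001, 0.144], "angular": [0, 0, 0]}, {"fingers": 1, "dp": [0, 0.001, 0.144], "angular": [0, 0, 0]}, {"fingers": 1, "dp": [0, 0.001, 0.144], "angular": [0, 0, 0]}, {"fingers": 1, "dp": [0, 0.001, 0.144], "angular": [0, 0, 0]}]'

```text
time: 36.5
ee_pos: [0.5359, 0.2112, 0.0477]
tcp_rot: [179.9, 0.0, 116.3]
force: [0.1, 0.5, -0.4]
gripper_width: 0.0124
grasp_force: 59.6
```

```bash
python3 -c "
from h import *
o=get_obs();print(o['gripper_width'],o['ee_pos'],o['tcp_rot']);go([.5345,.2103,.0345],116.3)"
```

```text
0.012394609567333329 [0.53593564 0.21118442 0.04772455] [1.79923709e+02 9.33404394e-04 1.16327440e+02]
dp [-0.0003, -0.0034, 0.0264] ang [0.0006, 0.0, 0.0002] rows 1.0 1.0
```

jog_arm --increments '[{"fingers": 1, "dp": [0, -0.003, 0.008], "angular": [0, 0, 0]}, {"fingers": 1, "dp": [0, -0.003, 0.016], "angular": [0, 0, 0]}, {"fingers": 1, "dp": [0, -0.003, 0.023], "angular": [0, 0, 0]}, {"fingers": 1, "dp": [0, -0.003, 0.026], "angular": [0, 0, 0]}, {"fingers": 1, "dp": [0, -0.003, 0.026], "angular": [0, 0, 0]}, {"fingers": 1, "dp": [0, -0.003, 0.026], "angular": [0, 0, 0]}]'

```text
time: 37.0
ee_pos: [0.534, 0.2099, 0.0343]
tcp_rot: [-180.0, 0.0, 116.3]
force: [-2.1, -1.8, 4.8]
gripper_width: 0.0121
grasp_force: 60.2
```

jog_arm --increments '[{"fingers": -1, "dp": [0, 0, 0], "angular": [0, 0, 0]}, {"fingers": -1, "dp": [0, 0, 0], "angular": [0, 0, 0]}, {"fingers": -1, "dp": [0, 0, 0], "angular": [0, 0, 0]}, {"fingers": -1, "dp": [0, 0, 0], "angular": [0, 0, 0]}, {"fingers": -1, "dp": [0, 0, 0], "angular": [0, 0, 0]}, {"fingers": -1, "dp": [0, 0, 0], "angular": [0, 0, 0]}, {"fingers": -1, "dp": [0, 0, 0], "angular": [0, 0, 0]}, {"fingers": -1, "dp": [0, 0, 0], "angular": [0, 0, 0]}]'

```text
time: 37.67
ee_pos: [0.5339, 0.2101, 0.0338]
tcp_rot: [-180.0, -0.0, 116.4]
force: [-0.4, 0.0, 0.1]
gripper_width: 0.0851
grasp_force: 0.0
```

jog_arm --increments '[{"fingers": -1, "dp": [0, 0, -0.06], "angular": [0, 0, 0]}, {"fingers": -1, "dp": [0, 0, -0.14], "angular": [0, 0, 0]}, {"fingers": -1, "dp": [0, 0, -0.22], "angular": [0, 0, 0]}, {"fingers": -1, "dp": [0, 0, -0.3], "angular": [0, 0, 0]}, {"fingers": -1, "dp": [0, 0, -0.34], "angular": [0, 0, 0]}, {"fingers": -1, "dp": [0, 0, -0.34], "angular": [0, 0, 0]}, {"fingers": -1, "dp": [0, 0, -0.34], "angular": [0, 0, 0]}]'

```text
time: 38.25
ee_pos: [0.5349, 0.2104, 0.2055]
tcp_rot: [179.8, 0.0, 116.3]
force: [0.6, -0.9, -0.4]
gripper_width: 0.0856
grasp_force: 0.0
```

```bash
python3 -c "
from h import *
print(get_obs()['ee_pos']);caps('y','wc8',.05);needle('y','wc9')
go([.449,-.024,.2],117.5)"
```

```text
[0.53492075 0.21036193 0.20551759]
y ([251.0, 167.0], 1382) centre 0.532 0.2107 size 29 70 long yaw 117.0
y ([208.9, 230.9], 407) centre 0.5212 0.1148 size 20 37 long yaw 42.9
needle 1.84 74 median 232
dp [-0.3437, -0.3581, 0.0062] ang [-0.0009, 0.0, -0.0096] rows 6.0 1.0
```

Yellow cap is placed, about 1.5 mm off centre in each direction, and the needle reads 1.84. The red cap is next.

jog_arm --increments '[{"fingers": -1, "dp": [-0.344, -0.358, 0], "angular": [0, 0, 0]}, {"fingers": -1, "dp": [-0.344, -0.358, 0], "angular": [0, 0, 0]}, {"fingers": -1, "dp": [-0.344, -0.358, 0], "angular": [0, 0, 0]}, {"fingers": -1, "dp": [-0.344, -0.358, 0], "angular": [0, 0, 0]}, {"fingers": -1, "dp": [-0.344, -0.358, 0], "angular": [0, 0, 0]}, {"fingers": -1, "dp": [-0.344, -0.358, 0], "angular": [0, 0, 0]}, {"fingers": -1, "dp": [-0.344, -0.358, 0], "angular": [0, 0, 0]}, {"fingers": -1, "dp": [-0.344, -0.358, 0], "angular": [0, 0, 0]}]'

```text
time: 39.02
ee_pos: [0.4479, -0.0262, 0.2023]
tcp_rot: [-179.8, -0.1, 116.0]
force: [-0.2, 0.4, -0.3]
gripper_width: 0.0856
grasp_force: 0.0
```

jog_arm --increments '[{"fingers": -1, "dp": [0, 0, 0], "angular": [0, 0, 0]}, {"fingers": -1, "dp": [0, 0, 0], "angular": [0, 0, 0]}, {"fingers": -1, "dp": [0, 0, 0], "angular": [0, 0, 0]}]'

```text
time: 39.27
ee_pos: [0.45, -0.0219, 0.2034]
tcp_rot: [-180.0, -0.1, 116.5]
force: [0.6, -0.2, 0.3]
gripper_width: 0.0852
grasp_force: 0.0
```

```bash
python3 -c "
from h import *
print(get_obs()['ee_pos']);caps('r','wd1')
go([.436,.0028,.04],97.3)"
```

```text
[ 0.45003394 -0.02194237  0.20336503]
r ([251.9, 139.6], 1022) centre 0.436 0.0022 size 29 57 long yaw 97.4
dp [0.0568, -0.0028, 0.327] ang [-0.0002, -0.0004, 0.1601] rows 4.0 3.0
```

jog_arm --increments '[{"fingers": -1, "dp": [0.055, -0.003, 0.08], "angular": [0, 0, 0.16]}, {"fingers": -1, "dp": [0.055, -0.003, 0.16], "angular": [0, 0, 0.16]}, {"fingers": -1, "dp": [0.055, -0.003, 0.23], "angular": [0, 0, 0.16]}, {"fingers": -1, "dp": [0.055, -0.003, 0.29], "angular": [0, 0, 0.16]}, {"fingers": -1, "dp": [0.055, -0.003, 0.32], "angular": [0, 0, 0.16]}, {"fingers": -1, "dp": [0.055, -0.003, 0.32], "angular": [0, 0, 0.16]}, {"fingers": -1, "dp": [0.055, -0.003, 0.32], "angular": [0, 0, 0.16]}, {"fingers": -1, "dp": [0.055, -0.003, 0.32], "angular": [0, 0, 0.16]}]'

```text
time: 39.98
ee_pos: [0.4374, 0.0011, 0.0447]
tcp_rot: [179.9, -0.0, 97.2]
force: [0.8, -0.1, 0.3]
gripper_width: 0.0854
grasp_force: 0.0
```

```bash
python3 -c "
from h import *
print(get_obs()['ee_pos'],get_obs()['tcp_rot']);caps('r','wd2')
go([.436,.0022,-.0115],97.4)"
```

```text
[0.43743774 0.00109823 0.0447172 ] [ 1.79916049e+02 -7.88145781e-03  9.72172554e+01]
r ([251.3, 199.5], 2559) centre 0.4359 0.0023 size 29 56 long yaw 97.3
dp [0.0031, -0.0036, 0.1132] ang [0.0012, 0.0001, -0.0017] rows 2.0 1.0
```

jog_arm --increments '[{"fingers": -1, "dp": [0.002, -0.002, 0.04], "angular": [0, 0, 0]}, {"fingers": -1, "dp": [0.002, -0.002, 0.08], "angular": [0, 0, 0]}, {"fingers": -1, "dp": [0.002, -0.002, 0.105], "angular": [0, 0, 0]}, {"fingers": -1, "dp": [0.002, -0.002, 0.112], "angular": [0, 0, 0]}, {"fingers": -1, "dp": [0.002, -0.002, 0.112], "angular": [0, 0, 0]}, {"fingers": -1, "dp": [0.002, -0.002, 0.112], "angular": [0, 0, 0]}]'

```text
time: 40.53
ee_pos: [0.4363, 0.0014, -0.0111]
tcp_rot: [179.9, 0.0, 97.2]
force: [-0.0, 0.4, -0.4]
gripper_width: 0.0852
grasp_force: 0.0
```

jog_arm --increments '[{"fingers": 1, "dp": [0, 0, 0], "angular": [0, 0, 0]}, {"fingers": 1, "dp": [0, 0, 0], "angular": [0, 0, 0]}, {"fingers": 1, "dp": [0, 0, 0], "angular": [0, 0, 0]}, {"fingers": 1, "dp": [0, 0, 0], "angular": [0, 0, 0]}, {"fingers": 1, "dp": [0, 0, 0], "angular": [0, 0, 0]}, {"fingers": 1, "dp": [0, 0, 0], "angular": [0, 0, 0]}, {"fingers": 1, "dp": [0, 0, 0], "angular": [0, 0, 0]}, {"fingers": 1, "dp": [0, 0, 0], "angular": [0, 0, 0]}]'

```text
time: 41.2
ee_pos: [0.4354, 0.0013, -0.0118]
tcp_rot: [180.0, 0.0, 97.2]
force: [-1.6, -0.6, 5.6]
gripper_width: 0.0125
grasp_force: 59.3
```

jog_arm --increments '[{"fingers": 1, "dp": [0, 0, -0.06], "angular": [0, 0, 0]}, {"fingers": 1, "dp": [0, 0, -0.14], "angular": [0, 0, 0]}, {"fingers": 1, "dp": [0, 0, -0.22], "angular": [0, 0, 0]}, {"fingers": 1, "dp": [0, 0, -0.26], "angular": [0, 0, 0]}, {"fingers": 1, "dp": [0, 0, -0.26], "angular": [0, 0, 0]}, {"fingers": 1, "dp": [0, 0, -0.26], "angular": [0, 0, 0]}, {"fingers": 1, "dp": [0, 0, -0.26], "angular": [0, 0, 0]}]'

```text
time: 41.78
ee_pos: [0.4344, 0.0011, 0.1172]
tcp_rot: [-179.9, 0.0, 97.1]
force: [-0.1, 0.4, -0.2]
gripper_width: 0.0123
grasp_force: 58.7
```

```bash
python3 -c "
from h import *
print(get_obs()['ee_pos'],get_obs()['tcp_rot']);
go([.529,-.2055,.117],88.7)"
```

```text
[0.43443944 0.00108816 0.11717331] [-1.79936289e+02  9.79114273e-04  9.71421169e+01]
dp [-0.4335, 0.1363, 0.0002] ang [-0.0005, 0.0, 0.0704] rows 6.0 2.0
```

jog_arm --increments '[{"fingers": 1, "dp": [-0.43, 0.136, 0], "angular": [0, 0, 0.07]}, {"fingers": 1, "dp": [-0.43, 0.136, 0], "angular": [0, 0, 0.07]}, {"fingers": 1, "dp": [-0.43, 0.136, 0], "angular": [0, 0, 0.07]}, {"fingers": 1, "dp": [-0.43, 0.136, 0], "angular": [0, 0, 0.07]}, {"fingers": 1, "dp": [-0.43, 0.136, 0], "angular": [0, 0, 0.07]}, {"fingers": 1, "dp": [-0.43, 0.136, 0], "angular": [0, 0, 0.07]}, {"fingers": 1, "dp": [-0.43, 0.136, 0], "angular": [0, 0, 0.07]}, {"fingers": 1, "dp": [-0.43, 0.136, 0], "angular": [0, 0, 0.07]}]'

```text
time: 42.45
ee_pos: [0.5279, -0.204, 0.1152]
tcp_rot: [-179.8, -0.1, 88.6]
force: [0.0, 0.7, -1.2]
gripper_width: 0.0123
grasp_force: 58.7
```

jog_arm --increments '[{"fingers": 1, "dp": [0, 0, 0], "angular": [0, 0, 0]}, {"fingers": 1, "dp": [0, 0, 0], "angular": [0, 0, 0]}, {"fingers": 1, "dp": [0, 0, 0], "angular": [0, 0, 0]}]'

```text
time: 42.7
ee_pos: [0.5289, -0.2016, 0.1173]
tcp_rot: [-179.9, -0.1, 88.9]
force: [0.2, -0.3, -0.6]
gripper_width: 0.0122
grasp_force: 58.7
```

```bash
python3 -c "
from h import *
print(get_obs()['ee_pos'],get_obs()['tcp_rot']);
go([.5287,-.206,.047],88.7)"
```

```text
[ 0.52894098 -0.20164644  0.11734596] [-1.79930442e+02 -5.14965115e-02  8.88990155e+01]
dp [-0.0088, -0.0001, 0.1407] ang [-0.0006, -0.0004, 0.0017] rows 2.0 1.0
```

jog_arm --increments '[{"fingers": 1, "dp": [-0.009, 0, 0], "angular": [0, 0, 0.001]}, {"fingers": 1, "dp": [-0.009, 0, 0.04], "angular": [0, 0, 0.001]}, {"fingers": 1, "dp": [-0.009, 0, 0.08], "angular": [0, 0, 0.001]}, {"fingers": 1, "dp": [-0.009, 0, 0.12], "angular": [0, 0, 0.001]}, {"fingers": 1, "dp": [-0.009, 0, 0.14], "angular": [0, 0, 0.001]}, {"fingers": 1, "dp": [-0.009, 0, 0.14], "angular": [0, 0, 0.001]}, {"fingers": 1, "dp": [-0.009, 0, 0.14], "angular": [0, 0, 0.001]}, {"fingers": 1, "dp": [-0.009, 0, 0.14], "angular": [0, 0, 0.001]}]'

```text
time: 43.37
ee_pos: [0.5303, -0.2083, 0.0489]
tcp_rot: [179.9, 0.0, 88.6]
force: [-0.4, 0.2, -0.1]
gripper_width: 0.012
grasp_force: 58.7
```

```bash
python3 -c "
from h import *
print(get_obs()['ee_pos'],get_obs()['tcp_rot']);
go([.5287,-.206,.0332],88.7)"
```

```text
[ 0.53033054 -0.20827285  0.0489258 ] [1.79906257e+02 3.02763324e-02 8.86471941e+01]
dp [0.0045, -0.0034, 0.0314] ang [0.0008, 0.0003, -0.0004] rows 1.0 1.0
```

jog_arm --increments '[{"fingers": 1, "dp": [0.004, -0.003, 0.008], "angular": [0, 0, 0]}, {"fingers": 1, "dp": [0.004, -0.003, 0.016], "angular": [0, 0, 0]}, {"fingers": 1, "dp": [0.004, -0.003, 0.024], "angular": [0, 0, 0]}, {"fingers": 1, "dp": [0.004, -0.003, 0.029], "angular": [0, 0, 0]}, {"fingers": 1, "dp": [0.004, -0.003, 0.0305], "angular": [0, 0, 0]}, {"fingers": 1, "dp": [0.004, -0.003, 0.0305], "angular": [0, 0, 0]}, {"fingers": 1, "dp": [0.004, -0.003, 0.0305], "angular": [0, 0, 0]}]'

```text
time: 43.95
ee_pos: [0.5279, -0.206, 0.0333]
tcp_rot: [-180.0, 0.0, 88.6]
force: [-3.6, 0.4, 7.4]
gripper_width: 0.0123
grasp_force: 59.7
```

Seated at the slot centre with 7 N. Open, then rise.

jog_arm --increments '[{"fingers": -1, "dp": [0, 0, 0], "angular": [0, 0, 0]}, {"fingers": -1, "dp": [0, 0, 0], "angular": [0, 0, 0]}, {"fingers": -1, "dp": [0, 0, 0], "angular": [0, 0, 0]}, {"fingers": -1, "dp": [0, 0, 0], "angular": [0, 0, 0]}, {"fingers": -1, "dp": [0, 0, 0], "angular": [0, 0, 0]}, {"fingers": -1, "dp": [0, 0, 0], "angular": [0, 0, 0]}, {"fingers": -1, "dp": [0, 0, 0], "angular": [0, 0, 0]}, {"fingers": -1, "dp": [0, 0, 0], "angular": [0, 0, 0]}]'

```text
time: 44.62
ee_pos: [0.5279, -0.206, 0.0325]
tcp_rot: [-180.0, -0.0, 88.6]
force: [0.9, 0.2, 0.5]
gripper_width: 0.0855
grasp_force: 0.0
```

jog_arm --increments '[{"fingers": -1, "dp": [0, 0, -0.06], "angular": [0, 0, 0]}, {"fingers": -1, "dp": [0, 0, -0.14], "angular": [0, 0, 0]}, {"fingers": -1, "dp": [0, 0, -0.22], "angular": [0, 0, 0]}, {"fingers": -1, "dp": [0, 0, -0.3], "angular": [0, 0, 0]}, {"fingers": -1, "dp": [0, 0, -0.4], "angular": [0, 0, 0]}, {"fingers": -1, "dp": [0, 0, -0.44], "angular": [0, 0, 0]}, {"fingers": -1, "dp": [0, 0, -0.44], "angular": [0, 0, 0]}, {"fingers": -1, "dp": [0, 0, -0.44], "angular": [0, 0, 0]}]'

```text
time: 45.28
ee_pos: [0.5293, -0.2065, 0.2551]
tcp_rot: [179.7, 0.1, 88.6]
force: [-0.6, -0.1, -0.7]
gripper_width: 0.0851
grasp_force: 0.0
```

```bash
python3 -c "
from h import *
print(get_obs()['ee_pos']);caps('r','we1',.05);needle('r','we2')
c,im=shot('top','te');a=im[120:250,120:390];b=cv2.imread('pics/we2.png')[60:260,120:390]
w=800;A=cv2.resize(a,(520,250));B=cv2.resize(b,(520,340));cv2.imwrite('pics/end.png',np.vstack([A,B]))
for col in 'yro': print(col,[(x[0],x[1],ray(c,x[0],.05).round(4)) for x in blobs(hsv(im,col),20)])"
```

```text
[ 0.52933554 -0.20651404  0.25507423]
r ([250.4, 157.7], 1018) centre 0.5276 -0.2043 size 28 69 long yaw 87.9
needle 1.88 103 median 235
y [([209.6, 193.4], 153, array([0.5329, 0.2101, 0.05  ])), ([244.4, 196.0], 64, array([0.521 , 0.0898, 0.05  ]))]
r [([331.2, 191.0], 61, array([ 0.531 , -0.2094,  0.05  ]))]
o []
```

View pics/end.png

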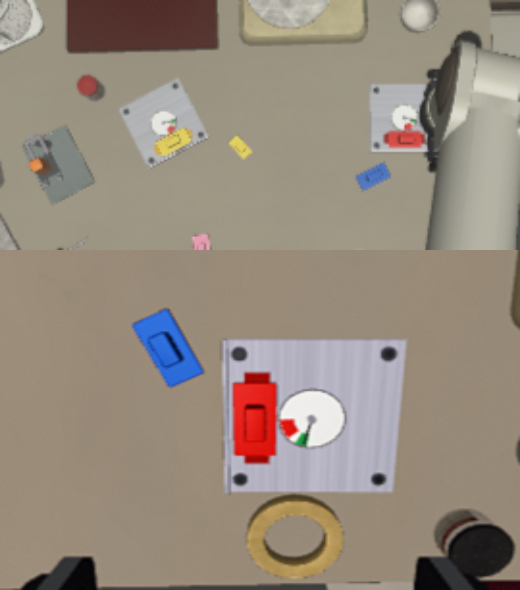

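Both caps lie over their slots, both needles are in green, the key hangs on the hook, and the bottle and jar are standing. I'm handing the job in.

```bash
python3 -c "
from cell import *
print(close_job())"
```

```text
the job is handed in; nothing more can be done
None
```

The job is handed in at about 45 s, and no verdict was returned: by my last pictures the yellow and red wheels read about 1.84 and 1.88 rad (both in green), each unit's own cap lies flat over its slot within about 2 mm, the key hangs on its hook, the bottle and jar stand, and the blue unit was absent.

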